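Set out the guest laundry's supply counter

TASK

Get the guest laundry's supply counter ready for opening: stack all the detergent cartons that are there into one square, centred column on the low wooden-topped stand, lengthwise like the stand, the larger size below and the smaller ones on top, and straighten the three soap bars so that each fills one outline on the grey mat. Also prime the softener bottle with a full press of its pump head, letting it spring back up. Leave the other things on the counter where they are.

Things in the scene. Friction and masses are not known exactly. Their poses are not given: they have to be found in the camera images.
- big1: closed white paper carton, the larger size: 92 (its x) x 60 (its y) x 42 tall (z), about 0.22 kg, stiff, plain grey band round the sides, small brown sticker on the top. Origin: centre of its underside. May be absent (None from the start). Either way round in yaw is the same. Starts flat on the counter, right way up (sizes in mm)
- big2: closed white paper carton, the larger size: 92 (its x) x 60 (its y) x 42 tall (z), about 0.22 kg, stiff, plain grey band round the sides, small brown sticker on the top. Origin: centre of its underside. May be absent (None from the start). Either way round in yaw is the same. Starts flat on the counter, right way up (sizes in mm)
- big3: closed white paper carton, the larger size: 92 (its x) x 60 (its y) x 42 tall (z), about 0.22 kg, stiff, plain grey band round the sides, small brown sticker on the top. Origin: centre of its underside. May be absent (None from the start). Either way round in yaw is the same. Starts flat on the counter, right way up (sizes in mm)
- small1: closed white paper carton, the smaller size: 76 (its x) x 50 (its y) x 36 tall (z), about 0.1 kg, otherwise like the larger ones. Origin: centre of its underside. May be absent (None from the start). Starts flat on the counter, right way up (sizes in mm)
- small2: closed white paper carton, the smaller size: 76 (its x) x 50 (its y) x 36 tall (z), about 0.1 kg, otherwise like the larger ones. Origin: centre of its underside. May be absent (None from the start). Starts flat on the counter, right way up (sizes in mm)
- stand: low fixed display stand, wood-topped white slab 130 (its x) x 95 (its y) x 12 tall, for the column of cartons. Origin: centre of its underside. The cartons' long sides (x) go along its long side (x) (sizes in mm)
- stand_top (a point): centre of the stand's top face, 12 above the counter (sizes in mm)
- soap1: wrapped soap bar, white with a brown paper sleeve, 38 (its x) x 64 (its y) x 24 tall, about 0.09 kg. Origin: centre of its underside. Starts on the mat, out of line; may get knocked aside during the work (sizes in mm)
- soap2: wrapped soap bar, white with a brown paper sleeve, 38 (its x) x 64 (its y) x 24 tall, about 0.09 kg. Origin: centre of its underside. Starts on the mat, out of line; may get knocked aside during the work (sizes in mm)
- soap3: wrapped soap bar, white with a brown paper sleeve, 38 (its x) x 64 (its y) x 24 tall, about 0.09 kg. Origin: centre of its underside. Starts on the mat, out of line; may get knocked aside during the work (sizes in mm)
- mat: thin grey display mat fixed flat on the counter (under 1 thick, bars slide over it as over the counter), 230 (its x) x 120 (its y), with three white rectangular outlines in a row along its x, 70 apart, each just larger than a soap bar lying along the mat's y. Origin: centre, at counter height (sizes in mm)
- place1 (a point): centre of the first (mat -x) outline on the mat, at counter height; any bar may go in any outline, one each, its long side (y) along the mat's y (sizes in mm)
- place2 (a point): centre of the middle outline on the mat, at counter height; any bar may go in any outline, one each, its long side (y) along the mat's y (sizes in mm)
- place3 (a point): centre of the last (mat +x) outline on the mat, at counter height; any bar may go in any outline, one each, its long side (y) along the mat's y (sizes in mm)
- dispenser: fixed softener bottle, white, 70 in diameter, on a 92 square steel foot screwed to the counter; shoulder at 152, neck to 172 above the counter. Origin: centre of its underside (sizes in mm)
- pump_top (a point): centre of the top face of the bottle's grey pump head, a flat round cap 36 in diameter with a short spout; 206 above the counter when up; moves with the head (sizes in mm)
- pump (a joint): downward travel of the pump head, m: 0 up, 0.015 fully down; sprung, about 2.4 N to start and 8.4 N at the bottom, returns by itself
- tape: bystander: roll of brown tape lying flat, 52 in diameter, 18 tall (sizes in mm)
- mug: bystander: white mug, 76 in diameter, 88 tall, upright, handle at its +y (sizes in mm)
- jar: bystander: glass jar, 60 in diameter, 85 tall (sizes in mm)
- dish: bystander: steel coin dish, 90 in diameter, 28 tall (sizes in mm)
- tin: bystander: flat aluminium tin, 60 in diameter, 30 tall (sizes in mm)
- brush: bystander: brush lying flat, 180 long (sizes in mm)
There are look-alikes about, which are no part of the job. Leave any orange or turquoise look-alike of the big2 alone.

How it is judged:
On the way, in this order (a step that is already met when the one before it is completed fails the run):
1. the pump head has been pressed fully down (over 12 of its 15 mm) (value of joint pump above 0.012 m), for 0.1 s.
2. the pump head has sprung back up (value of joint pump below 0.003 m), for 0.2 s.
At the end, for the whole second after the job is handed in: All cartons present in one flat column on the stand, each within 10 mm of its centre and 0.12 rad of its long side, smaller above larger; each soap bar flat, within 10 mm and 0.14 rad of its own outline; pump head up after a full press made at any time; all at rest (horizontal distance between each of big1, big2, big3, small1, small2 and stand_top below 0.01 m and angle between the x axis of each of big1, big2, big3, small1, small2 and the x axis of stand, either way round below 0.12 rad and angle between each of big1, big2, big3, small1, small2's own z axis and vertical below 0.06 rad and linear speed of each of big1, big2, big3, small1, small2, soap1, soap2, soap3 below 0.02 m/s and z of each of small1, small2 in the frame of big1 above 0.02 m and z of each of small1, small2 in the frame of big2 above 0.02 m and z of each of small1, small2 in the frame of big3 above 0.02 m and (horizontal distance between soap1 and place1 below 0.01 m or horizontal distance between soap1 and place2 below 0.01 m or horizontal distance between soap1 and place3 below 0.01 m) and angle between the x axis of each of soap1, soap2, soap3 and the x axis of mat, either way round below 0.14 rad and angle between each of soap1, soap2, soap3's own z axis and vertical below 0.08 rad and height (world z) of each of soap1, soap2, soap3 below 0.01 m and (horizontal distance between soap2 and place1 below 0.01 m or horizontal distance between soap2 and place2 below 0.01 m or horizontal distance between soap2 and place3 below 0.01 m) and (horizontal distance between soap3 and place1 below 0.01 m or horizontal distance between soap3 and place2 below 0.01 m or horizontal distance between soap3 and place3 below 0.01 m) and value of joint pump below 0.003 m); the robot touches nothing.
It fails at once if a bystander (tape, mug, jar, dish, tin or brush) is moved over 30 mm (distance of any of tape, mug, jar, dish, tin, brush from where it was at the start of the episode above 0.03 m).
Of big1, big2, big3, small1, small2 only 3 to 5 are there at a start; the rules pass over those that are not, and their reading is None.
At some moment in a run one of soap1, soap2, soap3 may be knocked a few centimetres aside while the robot is not near it.
It also fails if it takes over 210 s, if anything falls off the work surface, if the arm or the gripper's body presses on something with over 40 N, if the wrist force passes 120 N, or if a joint passes its speed limit or range.

ROBOT

A 6-joint arm with a two-finger parallel gripper is mounted at the origin on the work surface. World frame = base frame: x ahead of the robot, y to its left, z up, the work surface at z = 0. Lengths are in m, angles in rad, forces in N, time in s.
With the tool pointing down it reaches from about 0.35 to 0.775 m from the base axis. Payload 5.5 kg.
Tool frame: the origin (TCP) lies between the finger pads; the fingertips stand 8 mm ahead of it and the grasp point (between the pads) lies 11 mm behind it; z points along the fingers, y is the line along which they close (so a half turn about z gives the same grasp; the last joint's range is limited). The gripper opens to 85 mm and grips with 20 to 120 N. Pads are 22 mm wide; open, the fingers measure 114 mm over their backs; the gripper's body (76 mm by 85 mm) begins 54 mm behind the grasp point. The pads swing forward as they close: fully open they stand 13 mm farther back than shut.
Start: joints at [1.035, 0.313, 0.046, 1.304, 0, 1.431], TCP at [0.222, 0.531, 0.239] pointing down, gripper open.
Joint ranges: [-2.76, 2.76], [-0.86, 1.69], [-1.03, 1.26], [-2.2, 2.34], [-1.47, 1.5], [-3.14, 3.14]. Speed limits (rad/s): [2.57, 2.57, 3.14, 3.14, 3.14, 3.14].

INTERFACE

Orientations are given as a unit quaternion [w, x, y, z].
In Python, from workcell import env gives the robot as it stands.
- The arm moves only by the tool move_arm, never from a script. Its argument "moves" is one flat list of numbers, 5 for each row, row after row: the shift along the world's x, y, z in m, then the turn about the world's z in rad, then the finger opening in m, from 0 to 0.0854. A call has 1 to 12 rows; each row is the pose to reach, as a shift and turn from the pose commanded when the call began; what a row does not reach only later rows make up. A row lasts 1/12 s, in which the tool goes at most 41.7 mm and 7.16 degrees, less where a joint would pass 70% of its speed; a pose out of reach is approached as far as the arm can. A call with a gripper value outside its range is refused whole. The fingers move at their own pace and stop on an object; "newtons" is the grip in N (left out, the last holds). Time passes only in rows, so rows that repeat a pose let the fingers close. It gives the time, the measured TCP pose, the force, the opening and the grip force at its end, in the units of the state.
- env.get_state(): the state, without advancing time (a new reading comes with each control period).
- env.read_camera(name): name is "scene" or "side" or "wrist"; returns a dict with "pixels" (420x560x3 uint8, red, green, blue), "camera_matrix" (3x3 intrinsics, pixels), "rvec" (rotation vector, rad) and "tvec" (3), from world to camera coordinates, as OpenCV has them. Camera axes: x right, y down, z forward; pixel columns grow to the right and rows downward; lengths in m; the calibration is good to about 2 mm. A picture is of the moment at which its call begins. There is no depth.
- env.hand_in(): hands the job in; it is judged then, once.
The state is a dict: "clock": time; "joint_pos": joint angles; "qvel": joint speeds; "tau": joint torques, N m; "tcp_pos": TCP position; "orientation": TCP orientation; "wrist_force": force on the tool from outside, world axes, zero at the start; "ft_torque": the same for the moment, N m; "finger_gap": finger opening in m; "grip_force": force on a finger pad.
Only numpy, scipy, OpenCV 4.12 (cv2) and the standard library are available. Lean on these libraries where they do the work, as an engineer would, in place of code of your own. Each camera call takes 0.05 s, during which the arm holds its last target. There are 200 camera calls.

## Working session

There is one attempt and no reset: what is moved stays moved. The work goes in short steps, Python scripts to look and compute and a tool call to move; the robot and the scene stay as the last step left them, time stands still between calls to the robot, and variables do not carry over. Pictures are saved under pics/ and viewed, at most 14 in all, crops included, and the job is handed in when it is done.

Besides the shell and the picture viewer there is one more tool, called after "Call:" by a JSON object that holds its "op" and its "data", one argument or row to a line. move_arm: Moves the arm, as the interface text tells. Its arguments: {"type":"object","properties":{"moves":{"type":"array"},"newtons":{"type":"number"}},"required":["moves"]}

```bash
ls; mkdir -p pics
cat > h.py <<'E'
import numpy as np, cv2
from workcell import env
def cap(n,f=None):
    c=env.read_camera(n)
    if f: cv2.imwrite('pics/'+f,cv2.cvtColor(c['pixels'],cv2.COLOR_RGB2BGR))
    R=cv2.Rodrigues(np.array(c['rvec'],float))[0];t=np.array(c['tvec'],float).ravel();K=np.array(c['camera_matrix'],float)
    return dict(im=c['pixels'],R=R,t=t,K=K,C=-R.T@t)
def ray(c,uv):
    uv=np.atleast_2d(np.array(uv,float)); d=np.c_[uv,np.ones(len(uv))]@np.linalg.inv(c['K']).T@c['R']; return d
def onz(c,uv,z):
    d=ray(c,uv); s=(z-c['C'][2])/d[:,2]; return c['C']+d*s[:,None]
def proj(c,X):
    X=np.atleast_2d(X)@c['R'].T+c['t']; p=X@c['K'].T; return p[:,:2]/p[:,2:]
def tri(c1,u1,c2,u2):
    d1=ray(c1,u1)[0];d2=ray(c2,u2)[0];A=np.c_[d1,-d2];s=np.linalg.lstsq(A,c2['C']-c1['C'],rcond=None)[0]
    a=c1['C']+s[0]*d1;b=c2['C']+s[1]*d2;return (a+b)/2,np.linalg.norm(a-b)
E
python3 - <<'E'
from h import *
for n in ['scene','side','wrist']:
    c=cap(n,n+'0.png');print(n,c['C'].round(3),c['R'][2].round(3),c['K'][0,0])
s=env.get_state();print({k:np.round(v,3) for k,v in s.items()})
E
```

```text
pics
scene [ 1.056 -0.837  0.969] [-0.438  0.652 -0.618] 517.0836416013279
side [ 0.423 -0.753  1.16 ] [ 0.04   0.631 -0.774] 491.8673858157295
wrist [0.153 0.559 0.373] [ 0.269 -0.115 -0.956] 304.7626104193632
{'clock': np.float64(0.15), 'joint_pos': array([ 1.035,  0.314,  0.045,  1.304, -0.   ,  1.431]), 'qvel': array([-0.001, -0.003,  0.004, -0.   ,  0.001,  0.001]), 'tau': array([ 1.0000e-03, -4.8106e+01,  2.9882e+01,  1.4000e-02, -0.0000e+00,
       -0.0000e+00]), 'tcp_pos': array([0.222, 0.53 , 0.239]), 'orientation': array([-0.   ,  0.197,  0.98 , -0.001]), 'wrist_force': array([-0.561,  0.969,  0.121]), 'ft_torque': array([-0.029,  0.072,  0.009]), 'grip_force': np.float64(0.0), 'finger_gap': np.float64(0.086)}
```

View pics/scene0.png

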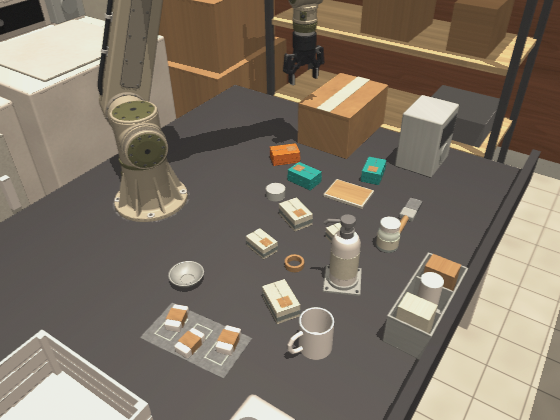

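View pics/side0.png

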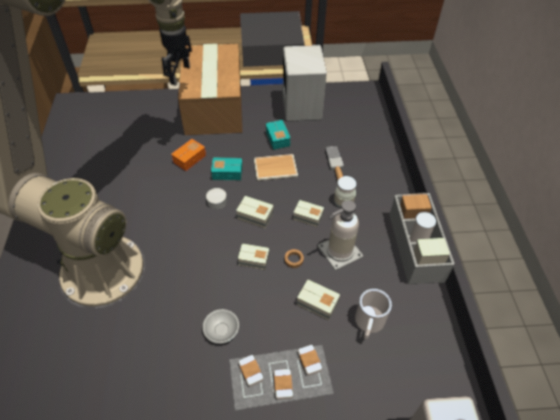

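The scene view shows four white cartons at about (295,212), (262,242), (337,232) and (281,299). The stand is at (349,193), the bottle's pump head at (348,222), and the soaps at (176,316), (190,341) and (229,338). In the side view the cartons are at (255,210), (253,255), (308,212) and (318,297), and the stand is at (276,167).

Run:
```python
from h import *
sc,sd=cap('scene'),cap('side')
for n,a,b in [('A',(295,210),(255,208)),('B',(262,240),(253,253)),('C',(281,296),(319,294)),('D',(336,231),(309,210)),('stand',(349,193),(276,167)),('pump',(348,222),(347,211)),('s1',(177,315),(251,369)),('s2',(189,341),(284,381)),('s3',(229,337),(310,359)),('tin',(276,190),(216,196)),('mug',(316,322),(374,301)),('tape',(294,262),(294,258)),('jar',(389,225),(347,184)),('dish',(186,272),(220,325))]:
    p,e=tri(sc,a,sd,b);print(n,p.round(3),round(e,4),round(np.hypot(p[0],p[1]),3))
# side masks: contours
for nm,c in [('side',sd)]:
    hsv=cv2.cvtColor(c['im'],cv2.COLOR_RGB2HSV)
    for lab,m in [('white',(hsv[...,2]>130)&(hsv[...,1]<90)),('orange',(hsv[...,0]<20)&(hsv[...,1]>110)&(hsv[...,2]>90))]:
        m=m.astype(np.uint8)*255
        for k in cv2.findContours(m,0,2)[0]:
            a=cv2.contourArea(k)
            if 80<a<4000:
                r=cv2.minAreaRect(k)
                if r[0][1]>120 and 150<r[0][0]<400: print(lab,np.round(r[0]),np.round(r[1]),round(r[2]),a)
```

```text
A [0.43  0.156 0.038] 0.0028 0.458
B [0.418 0.007 0.027] 0.0014 0.418
C [ 0.581 -0.141  0.04 ] 0.0053 0.598
D [0.584 0.122 0.056] 0.0055 0.597
stand [0.506 0.348 0.009] 0.0007 0.614
pump [0.662 0.013 0.192] 0.009 0.663
s1 [ 0.401 -0.314  0.021] 0.0015 0.509
s2 [ 0.475 -0.352  0.022] 0.0056 0.591
s3 [ 0.542 -0.298  0.021] 0.0034 0.619
tin [0.314 0.228 0.018] 0.0013 0.388
mug [ 0.707 -0.191  0.08 ] 0.0059 0.733
tape [ 0.531 -0.008  0.014] 0.0004 0.531
jar [0.703 0.193 0.081] 0.0038 0.729
dish [ 0.328 -0.201  0.028] 0.0011 0.385
white [279. 376.] [51. 96.] 80 3583.5
white [220. 326.] [33. 35.] 90 914.0
white [377. 310.] [45. 32.] 78 859.0
white [318. 296.] [38. 23.] 27 796.0
white [345. 257.] [14. 33.] 66 288.5
white [253. 253.] [29. 17.] 9 451.5
white [347. 226.] [23. 22.] 90 292.0
white [308. 210.] [28. 15.] 17 370.0
white [254. 207.] [34. 18.] 18 537.5
white [216. 196.] [15. 20.] 90 244.0
white [346. 192.] [19. 34.] 5 410.0
white [275. 167.] [23. 42.] 84 125.0
white [335. 157.] [21. 13.] 83 188.5
orange [282. 382.] [12. 15.] 90 164.5
orange [250. 369.] [11. 16.] 66 157.5
orange [309. 358.] [11. 16.] 69 157.5
orange [294. 258.] [16. 17.] 90 225.5
orange [275. 166.] [18. 36.] 85 562.5
orange [189. 154.] [23. 34.] 53 656.0
```

Call:
{"op": "move_arm", "data": {
  "moves": [0.228, -0.41, 0.12, 0.396, 0.085, 0.228, -0.41, 0.12, 0.396, 0.085, 0.228, -0.41, 0.12, 0.396, 0.085, 0.228, -0.41, 0.12, 0.396, 0.085, 0.228, -0.41, 0.12, 0.396, 0.085, 0.228, -0.41, 0.12, 0.396, 0.085, 0.228, -0.41, 0.12, 0.396, 0.085, 0.228, -0.41, 0.12, 0.396, 0.085, 0.228, -0.41, 0.12, 0.396, 0.085, 0.228, -0.41, 0.12, 0.396, 0.085, 0.228, -0.41, 0.12, 0.396, 0.085, 0.228, -0.41, 0.12, 0.396, 0.085]
}}

```text
clock: 1.25
tcp_pos: [0.4507, 0.118, 0.3602]
orientation: [0.001, 0.001, 1.0, -0.0]
wrist_force: [0.2, 0.5, 0.2]
finger_gap: 0.0848
grip_force: 0.0
```

Run:
```python
from h import *
c=cap('wrist','w1.png');s=env.get_state();print(s['tcp_pos'].round(4),s['orientation'].round(4),c['C'].round(4))
```

```text
[0.4537 0.1146 0.3609] [ 0.0022  0.0026  1.     -0.0015] [0.3762 0.1185 0.4947]
```

View pics/w1.png

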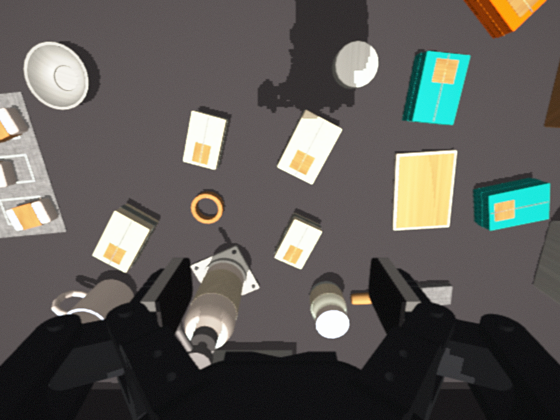

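The wrist view shows four carton tops at (206,140), (310,147), (123,238) and (299,241). The stand is at (425,190), the pump head at (205,333), the jar at (330,315), and part of the mat shows at the left.

```bash
cat >> h.py <<'E'
def quads(c,mask,amin=300,amax=9000):
    m=cv2.morphologyEx(mask.astype(np.uint8)*255,cv2.MORPH_CLOSE,np.ones((5,5)));out=[]
    for k in cv2.findContours(m,0,2)[0]:
        a=cv2.contourArea(k)
        if amin<a<amax: out.append((k,a))
    return out
def rectz(c,k,z):
    P=onz(c,k.reshape(-1,2),z)[:,:2]; r=cv2.minAreaRect((P*1000).astype(np.float32))
    (x,y),(w,h),a=r
    if w<h: w,h,a=h,w,a+90
    a=(a+90)%180-90
    return round(x/1000,4),round(y/1000,4),round(w,1),round(h,1),round(float(np.deg2rad(a)),3) # centre, long, short mm, long-axis angle
def hsvof(c): return cv2.cvtColor(c['im'],cv2.COLOR_RGB2HSV).astype(int)
E
python3 - <<'E'
from h import *
c=cap('wrist');s=env.get_state();print(s['tcp_pos'].round(4),s['orientation'].round(4),c['C'].round(4))
h=hsvof(c)
# cream-white tops or brown sticker on them
white=(h[...,2]>205)&(h[...,1]<60); orange=(h[...,0]>8)&(h[...,0]<25)&(h[...,1]>60)&(h[...,2]>150)
for k,a in quads(c,white|orange):
    (u,v),_,_=cv2.minAreaRect(k); u,v=round(u),round(v)
    print(u,v,a,[(z,rectz(c,k,z)) for z in (0.012,0.036,0.042)])
E
```

```text
[0.4523 0.117  0.3601] [ 1.3e-03  3.1e-03  1.0e+00 -4.0e-04] [0.3788 0.1157 0.4952]
207 329 623.5 [(0.012, (0.7768, -0.0275, 95.5, 75.0, -1.448)), (0.036, (0.7571, -0.0203, 90.7, 71.3, -1.448)), (0.042, (0.7521, -0.0186, 89.5, 70.3, -1.448))]
334 316 1027.5 [(0.012, (0.7489, 0.2126, 85.0, 62.3, 0.259)), (0.036, (0.7305, 0.2078, 80.8, 59.2, 0.259)), (0.042, (0.7259, 0.2066, 79.7, 58.5, 0.259))]
301 241 1262.0 [(0.012, (0.5961, 0.148, 81.3, 53.3, -0.449)), (0.036, (0.5853, 0.1464, 77.3, 50.6, -0.449)), (0.042, (0.5826, 0.146, 76.2, 50.0, -0.449))]
124 239 1892.0 [(0.012, (0.5922, -0.1573, 99.6, 65.2, -0.571)), (0.036, (0.5816, -0.1437, 94.6, 61.9, -0.571)), (0.042, (0.579, -0.1403, 93.4, 61.1, -0.571))]
508 207 328.0 [(0.012, (0.5349, 0.4913, 32.8, 32.4, 0.215)), (0.036, (0.5272, 0.4726, 31.2, 30.8, 0.215)), (0.042, (0.5252, 0.4679, 30.8, 30.4, 0.215))]
27 213 1258.5 [(0.012, (0.5417, -0.3096, 75.6, 65.9, -1.414)), (0.036, (0.5336, -0.2885, 71.9, 62.6, -1.414)), (0.042, (0.5316, -0.2832, 70.9, 61.8, -1.414))]
209 206 729.5 [(0.012, (0.5317, -0.0052, 52.6, 52.1, -1.175)), (0.036, (0.524
[... 611 characters left out ...]
6, (0.3942, -0.2848, 45.5, 36.5, 0.049)), (0.042, (0.394, -0.2796, 44.9, 36.0, 0.049))]
448 67 506.5 [(0.012, (0.3201, 0.3585, 33.5, 32.9, -0.094)), (0.036, (0.323, 0.3464, 31.8, 31.3, -0.094)), (0.042, (0.3238, 0.3434, 31.4, 30.9, -0.094))]
369 65 529.5 [(0.012, (0.3186, 0.2433, 57.0, 29.3, -0.542)), (0.036, (0.3216, 0.237, 54.2, 27.9, -0.542)), (0.042, (0.3224, 0.2354, 53.5, 27.5, -0.542))]
58 73 3209.5 [(0.012, (0.327, -0.211, 91.1, 90.9, 1.323)), (0.036, (0.3296, -0.1948, 86.5, 86.3, 1.323)), (0.042, (0.3302, -0.1907, 85.4, 85.2, 1.323))]
521 13 675.0 [(0.012, (0.2525, 0.4446, 65.6, 31.6, 1.564)), (0.036, (0.2588, 0.4283, 62.4, 30.0, 1.564)), (0.042, (0.2604, 0.4242, 61.5, 29.6, 1.564))]
```

Call:
{"op": "move_arm", "data": {
  "moves": [0.15, -0.1, 0.02, 0, 0.085, 0.15, -0.1, 0.02, 0, 0.085, 0.15, -0.1, 0.02, 0, 0.085, 0.15, -0.1, 0.02, 0, 0.085, 0.15, -0.1, 0.02, 0, 0.085, 0.15, -0.1, 0.02, 0, 0.085, 0.15, -0.1, 0.02, 0, 0.085, 0.15, -0.1, 0.02, 0, 0.085]
}}

```text
clock: 2.02
tcp_pos: [0.5987, 0.0218, 0.3791]
orientation: [-0.001, -0.001, 1.0, 0.0]
wrist_force: [-0.3, -0.1, 0.4]
finger_gap: 0.0853
grip_force: 0.0
```

Run:
```python
from h import *
S=[]
for i in range(4):
    c=cap('wrist','w2.png');s=env.get_state();S.append(np.r_[s['tcp_pos'],c['C'],s['orientation']])
print(np.round(S,4))
h=hsvof(c)
white=(h[...,2]>205)&(h[...,1]<60); orange=(h[...,0]>8)&(h[...,0]<25)&(h[...,1]>60)&(h[...,2]>150)
for k,a in quads(c,white|orange,800):
    (u,v),_,_=cv2.minAreaRect(k); u,v=round(u),round(v)
    print(u,v,a,[(z,rectz(c,k,z)) for z in (0.012,0.036,0.042)])
```

```text
[[ 5.986e-01  2.200e-02  3.796e-01  5.245e-01  2.190e-02  5.139e-01
  -2.000e-04 -8.000e-04  1.000e+00  2.000e-04]
 [ 5.985e-01  2.200e-02  3.799e-01  5.242e-01  2.210e-02  5.143e-01
   1.000e-04 -9.000e-04  1.000e+00  2.000e-04]
 [ 5.986e-01  2.190e-02  3.801e-01  5.241e-01  2.210e-02  5.145e-01
   3.000e-04 -9.000e-04  1.000e+00  1.000e-04]
 [ 5.987e-01  2.180e-02  3.802e-01  5.241e-01  2.210e-02  5.147e-01
   4.000e-04 -9.000e-04  1.000e+00  1.000e-04]]
279 335 2177.5 [(0.012, (0.9508, 0.0196, 282.5, 126.7, 1.567)), (0.036, (0.9304, 0.0197, 269.0, 120.7, 1.567)), (0.042, (0.9253, 0.0198, 265.7, 119.1, 1.567))]
135 233 1854.0 [(0.012, (0.7341, -0.2352, 102.5, 88.3, 0.323)), (0.036, (0.7241, -0.2229, 97.6, 84.1, 0.323)), (0.042, (0.7216, -0.2199, 96.4, 83.0, 0.323))]
429 226 1603.5 [(0.012, (0.7238, 0.2828, 188.3, 60.2, -1.409)), (0.036, (0.7143, 0.2703, 179.3, 57.4, -1.409)), (0.042, (0.7119, 0.2672, 177.0, 56.6, -1.409))]
360 152 1461.0 [(0.012, (0.589, 0.1523, 78.9, 51.6, -0.451)), (0.036, (0.5859, 0.1461, 75.1, 49.1, -0.451)), (0.042, (0.5851, 0.1445, 74.2, 48.5, -0.451))]
174 1
[... 388 characters left out ...]
, -0.3202, 101.3, 42.3, -1.485)), (0.042, (0.4733, -0.3159, 100.0, 41.7, -1.485))]
493 95 5135.0 [(0.012, (0.5028, 0.3517, 128.5, 93.8, 0.065)), (0.036, (0.5039, 0.336, 122.3, 89.3, 0.065)), (0.042, (0.5041, 0.332, 120.8, 88.2, 0.065))]
380 38 2924.5 [(0.012, (0.4221, 0.1687, 98.7, 63.1, -0.467)), (0.036, (0.427, 0.1617, 94.0, 60.1, -0.467)), (0.042, (0.4282, 0.16, 92.8, 59.3, -0.467))]
268 31 2030.5 [(0.012, (0.4121, 0.0039, 81.1, 52.0, -0.267)), (0.036, (0.4175, 0.0048, 77.2, 49.5, -0.267)), (0.042, (0.4188, 0.005, 76.2, 48.9, -0.267))]
42 18 1511.5 [(0.012, (0.3959, -0.3258, 76.6, 45.3, -1.305)), (0.036, (0.402, -0.3091, 73.0, 43.1, -1.305)), (0.042, (0.4036, -0.305, 72.1, 42.6, -1.305))]
```

View pics/w2.png

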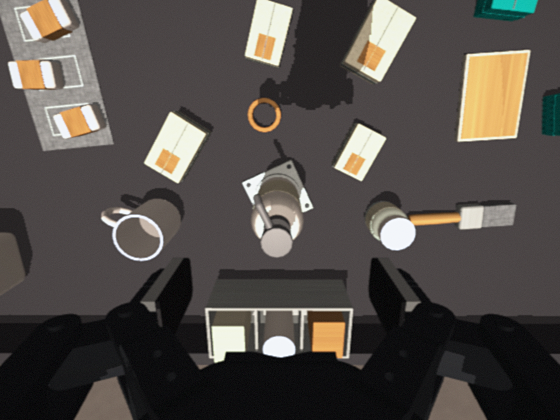

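The second wrist view shows the pump cap at about (276,241). Foot corners are visible at (243,188), (290,160) and (313,207), the mat is at the upper left, and the cartons agree with the first view.

Run:
```python
from h import *
c=cap('wrist')
print('cap',onz(c,[(276,241)],.206).round(4),'foot',onz(c,[(278,197)],.004).round(4))
g=cv2.cvtColor(c['im'],cv2.COLOR_RGB2GRAY)
print(cv2.HoughCircles(g[205:275,240:315],cv2.HOUGH_GRADIENT,1,5,param1=80,param2=10,minRadius=13,maxRadius=20))
print(g[241,250:305],g[215:270,276])
```

```text
cap [[0.6609 0.0174 0.206 ]] foot [[0.6672 0.0181 0.004 ]]
[[[36.5 35.5 16.1]
  [39.5 20.5 19.4]
  [36.5 30.5 19.4]
  [33.5 18.5 19.4]]]
[ 73  73  73  71  75  74  72  74  71  75 105 152 187 192 190 190 188 190
 189 190 190 190 190 191 191 191 192 190 188 190 191 188 189 188 189 189
 186 188 187 187 190 170 121  74  66  73  72  74  74  75  75  73  73  72
  73] [ 54  35  39  58  88  94  94  93  89  62  41  35  57 127 192 199 198 195
 195 193 195 194 193 191 192 191 192 190 188 188 187 186 186 184 185 183
 183 183 179 180 182 166 103  72  74  74  75  72  71  71  73  73  76  68
  44]
```

Call:
{"op": "move_arm", "data": {
  "moves": [0.064, -0.004, -0.04, 0, 0, 0.064, -0.004, -0.08, 0, 0, 0.064, -0.004, -0.12, 0, 0, 0.064, -0.004, -0.14, 0, 0, 0.064, -0.004, -0.14, 0, 0, 0.064, -0.004, -0.14, 0, 0, 0.064, -0.004, -0.14, 0, 0, 0.064, -0.004, -0.14, 0, 0],
  "newtons": 20
}}

```text
clock: 2.93
tcp_pos: [0.6656, 0.0166, 0.2442]
orientation: [0.004, -0.0, 1.0, -0.0]
wrist_force: [-0.0, 0.1, 0.5]
finger_gap: -0.0003
grip_force: 0.0
```

Call:
{"op": "move_arm", "data": {
  "moves": [0, 0, -0.02, 0, 0, 0, 0, -0.028, 0, 0, 0, 0, -0.033, 0, 0, 0, 0, -0.037, 0, 0, 0, 0, -0.039, 0, 0, 0, 0, -0.039, 0, 0, 0, 0, -0.039, 0, 0]
}}

```text
clock: 3.52
tcp_pos: [0.6651, 0.0165, 0.2031]
orientation: [0.002, -0.0, 1.0, -0.0]
wrist_force: [0.9, -0.2, 6.6]
finger_gap: 0.0
grip_force: 3.2
```

Call:
{"op": "move_arm", "data": {
  "moves": [0, 0, -0.003, 0, 0, 0, 0, -0.005, 0, 0, 0, 0, -0.006, 0, 0, 0, 0, -0.006, 0, 0, 0, 0, -0.006, 0, 0]
}}

```text
clock: 3.93
tcp_pos: [0.6652, 0.0165, 0.199]
orientation: [0.003, -0.0, 1.0, -0.0]
wrist_force: [-2.5, 0.2, 13.1]
finger_gap: -0.0001
grip_force: 6.7
```

Call:
{"op": "move_arm", "data": {
  "moves": [0, 0, -0.001, 0, 0, 0, 0, -0.001, 0, 0, 0, 0, 0.04, 0, 0, 0, 0, 0.08, 0, 0, -0.03, 0.02, 0.1, -0.1, 0.085, -0.236, 0.144, 0.09, -0.471, 0.085, -0.236, 0.144, 0.09, -0.471, 0.085, -0.236, 0.144, 0.08, -0.471, 0.085, -0.236, 0.144, 0.06, -0.471, 0.085, -0.236, 0.144, 0.04, -0.471, 0.085, -0.236, 0.144, 0.0, -0.471, 0.085, -0.236, 0.144, -0.04, -0.471, 0.085]
}}

```text
clock: 4.93
tcp_pos: [0.4321, 0.159, 0.182]
orientation: [0.003, 0.232, 0.973, 0.001]
wrist_force: [1.8, 0.9, -0.3]
finger_gap: 0.0852
grip_force: 0.0
```

Call:
{"op": "move_arm", "data": {
  "moves": [0, 0, 0, 0, 0.085, 0, 0, 0, 0, 0.085, 0, 0, 0, 0, 0.085, 0, 0, 0, 0, 0.085]
}}

```text
clock: 5.27
tcp_pos: [0.4374, 0.1573, 0.1835]
orientation: [0.003, 0.234, 0.972, 0.001]
wrist_force: [0.9, -0.4, 0.1]
finger_gap: 0.0846
grip_force: 0.0
```

Run:
```python
from h import *
c=cap('wrist','w3.png');s=env.get_state();print(s['tcp_pos'].round(4),s['orientation'].round(4))
h=hsvof(c)
white=(h[...,2]>205)&(h[...,1]<60); orange=(h[...,0]>8)&(h[...,0]<25)&(h[...,1]>60)&(h[...,2]>150)
for k,a in quads(c,white|orange,2000,30000):
    (u,v),_,_=cv2.minAreaRect(k); print(round(u),round(v),a,rectz(c,k,.042))
```

```text
[0.4373 0.1573 0.1833] [0.0031 0.2338 0.9723 0.0013]
333 312 2585.5 (0.5808, 0.1478, 74.4, 48.1, -0.443)
134 239 3274.0 (0.4168, 0.0092, 74.0, 49.0, -0.265)
278 182 4753.0 (0.4284, 0.1603, 90.5, 59.4, -0.468)
483 150 11863.5 (0.4893, 0.3362, 115.8, 84.8, 0.064)
```

View pics/w3.png

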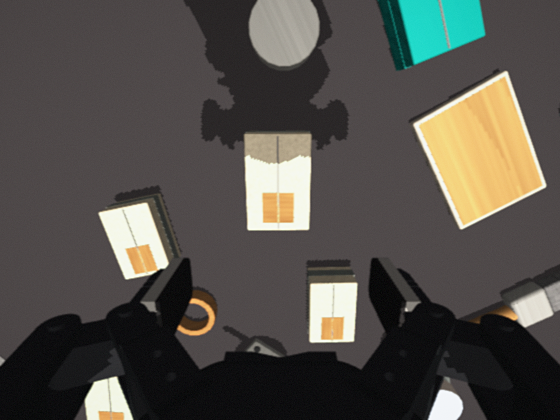

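The carton is centred at pixel (278,182), square to the fingers.

Call:
{"op": "move_arm", "data": {
  "moves": [-0.009, 0.003, -0.03, 0, 0.085, -0.009, 0.003, -0.07, 0, 0.085, -0.009, 0.003, -0.11, 0, 0.085, -0.009, 0.003, -0.145, 0, 0.085, -0.009, 0.003, -0.167, 0, 0.085, -0.009, 0.003, -0.167, 0, 0.085, -0.009, 0.003, -0.167, 0, 0.085]
}}

```text
clock: 5.9
tcp_pos: [0.4259, 0.1601, 0.0135]
orientation: [0.0, 0.234, 0.972, 0.0]
wrist_force: [-0.3, 0.1, 0.0]
finger_gap: 0.0849
grip_force: 0.0
```

Call:
{"op": "move_arm", "data": {
  "moves": [0, 0, 0, 0, 0.05, 0, 0, 0, 0, 0.05, 0, 0, 0, 0, 0.05, 0, 0, 0, 0, 0.05, 0, 0, 0, 0, 0.05],
  "newtons": 30
}}

```text
clock: 6.32
tcp_pos: [0.427, 0.1607, 0.0153]
orientation: [0.003, 0.233, 0.972, 0.001]
wrist_force: [0.6, 0.0, 6.0]
finger_gap: 0.0594
grip_force: 33.6
```

Call:
{"op": "move_arm", "data": {
  "moves": [0, 0, 0.03, 0, 0.05, 0, 0, 0.07, 0, 0.05, 0.02, 0.04, 0.09, 0.1, 0.05, 0.074, 0.191, 0.09, 0.535, 0.05, 0.074, 0.191, 0.09, 0.535, 0.05, 0.074, 0.191, 0.09, 0.535, 0.05, 0.074, 0.191, 0.09, 0.535, 0.05, 0.074, 0.191, 0.09, 0.535, 0.05, 0.074, 0.191, 0.05, 0.535, 0.05, 0.074, 0.191, 0.03, 0.535, 0.05, 0.074, 0.191, 0.03, 0.535, 0.05, 0.074, 0.191, 0.03, 0.535, 0.05]
}}

```text
clock: 7.32
tcp_pos: [0.497, 0.3506, 0.0424]
orientation: [-0.001, -0.032, 0.999, -0.001]
wrist_force: [0.6, 0.4, -1.0]
finger_gap: 0.0598
grip_force: 34.3
```

Run:
```python
from h import *
c=cap('wrist','w4.png');s=env.get_state();q=s['orientation'];print(s['tcp_pos'].round(4),2*np.arctan2(q[2],q[1])-np.pi)
h=hsvof(c)
wood=(h[...,0]>8)&(h[...,0]<28)&(h[...,1]>60)&(h[...,2]>120);white=(h[...,2]>205)&(h[...,1]<60)
for k,a in quads(c,wood|white,2000,60000):
    (u,v),_,_=cv2.minAreaRect(k); print(round(u),round(v),a,rectz(c,k,.012),rectz(c,k,.072))
```

```text
[0.4984 0.3512 0.0439] 0.06389557744370578
282 251 32753.5 (0.51, 0.3529, 145.1, 94.6, 0.066) (0.4784, 0.3505, 92.4, 60.3, 0.066)
```

View pics/w4.png

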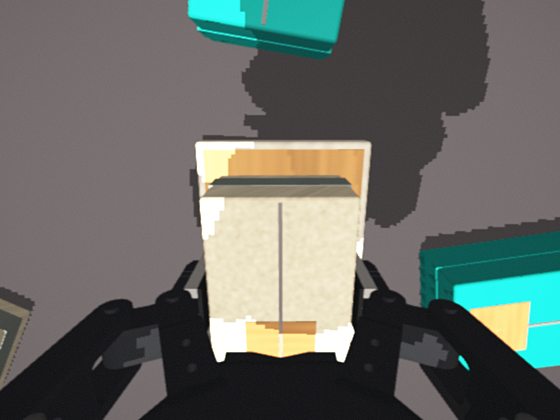

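Carton 1 hangs over the stand, square to it. The stand's rear edge is at v≈142, and a turquoise box is close on the right, so I'll open the gripper only to 70 mm there.

Call:
{"op": "move_arm", "data": {
  "moves": [0.003, 0.001, -0.006, 0.002, 0.05, 0.003, 0.001, -0.012, 0.002, 0.05, 0.003, 0.001, -0.0155, 0.002, 0.05, 0.003, 0.001, -0.0155, 0.002, 0.05, 0.003, 0.001, -0.0155, 0.002, 0.05]
}}

```text
clock: 7.78
tcp_pos: [0.5013, 0.3522, 0.0277]
orientation: [0.0, -0.033, 0.999, 0.0]
wrist_force: [-0.3, 0.3, -2.0]
finger_gap: 0.0596
grip_force: 34.3
```

Call:
{"op": "move_arm", "data": {
  "moves": [0, 0, 0, 0, 0.07, 0, 0, 0, 0, 0.07, 0, 0, 0, 0, 0.07, 0, 0, 0.03, 0, 0.07, 0, 0, 0.07, 0, 0.07, 0, 0, 0.11, 0, 0.07, -0.04, -0.02, 0.15, 0, 0.07, -0.08, -0.03, 0.19, 0, 0.07, -0.08, -0.03, 0.19, 0, 0.07, -0.08, -0.03, 0.19, 0, 0.07, -0.08, -0.03, 0.19, 0, 0.07]
}}

```text
clock: 8.7
tcp_pos: [0.4214, 0.3227, 0.2198]
orientation: [0.002, -0.033, 0.999, 0.001]
wrist_force: [-0.2, 0.1, 0.1]
finger_gap: 0.07
grip_force: 0.0
```

```bash
cat > chk.py <<'E'
from h import *
import sys
def look(zs,f=None,amin=800):
    c=cap('wrist',f);s=env.get_state();q=s['orientation'];print('tcp',s['tcp_pos'].round(4),'yaw',round((2*np.arctan2(q[2],q[1])-np.pi+np.pi)%(2*np.pi)-np.pi,3),'F',s['wrist_force'].round(1),'t',s['clock'],s['finger_gap'].round(4))
    h=hsvof(c)
    white=(h[...,2]>140)&(h[...,1]<70)|(h[...,0]>8)&(h[...,0]<28)&(h[...,1]>60)&(h[...,2]>120)
    for k,a in quads(c,white,amin,60000):
        (u,v),_,_=cv2.minAreaRect(k); print(round(u),round(v),a,[(z,)+rectz(c,k,z) for z in zs])
if __name__=='__main__': look([float(x) for x in sys.argv[2:]],sys.argv[1])
E
python3 chk.py w5.png .012 .042 .054
```

```text
Traceback (most recent call last):
  File "chk.py", line 9, in <module>
    if __name__=='__main__': look([float(x) for x in sys.argv[2:]],sys.argv[1])
                             ~~~~^^^^^^^^^^^^^^^^^^^^^^^^^^^^^^^^^^^^^^^^^^^^^^
  File "chk.py", line 4, in look
    c=cap('wrist',f);s=env.get_state();q=s['orientation'];print('tcp',s['tcp_pos'].round(4),'yaw',round((2*np.arctan2(q[2],q[1])-np.pi+np.pi)%(2*np.pi)-np.pi,3),'F',s['wrist_force'].round(1),'t',s['clock'],s['finger_gap'].round(4))
                                                                                                                                                                                                              ^^^^^^^^^^^^^^^^^^^^^
AttributeError: 'float' object has no attribute 'round'
```

```bash
sed -i "s/,s\['finger_gap'\].round(4)//" chk.py; python3 chk.py w5.png .012 .042 .054
```

```text
tcp [0.4216 0.3224 0.2171] yaw 0.066 F [-0.6 -0.2 -0.4] t 8.8
129 299 1138.0 [(0.012, 0.5921, 0.1382, 60.1, 53.3, -0.45), (0.042, 0.5705, 0.154, 54.8, 48.6, -0.45), (0.054, 0.5619, 0.1603, 52.7, 46.7, -0.45)]
301 246 8000.5 [(0.012, 0.5078, 0.3529, 140.7, 96.4, 0.066), (0.042, 0.4936, 0.3498, 128.3, 87.9, 0.066), (0.054, 0.488, 0.3486, 123.3, 84.5, 0.066)]
308 87 979.0 [(0.012, 0.3215, 0.3459, 33.2, 32.7, 1.472), (0.042, 0.3238, 0.3435, 30.3, 29.8, 1.472), (0.054, 0.3247, 0.3425, 29.1, 28.7, 1.472)]
187 68 3216.0 [(0.012, 0.3122, 0.2196, 63.6, 63.1, 1.177), (0.042, 0.3152, 0.2283, 58.0, 57.6, 1.177), (0.054, 0.3165, 0.2317, 55.8, 55.3, 1.177)]
410 18 1278.5 [(0.012, 0.2526, 0.4383, 64.9, 32.1, -1.504), (0.042, 0.2609, 0.4277, 59.2, 29.3, -1.504), (0.054, 0.2642, 0.4234, 56.9, 28.1, -1.504)]
```

View pics/w5.png

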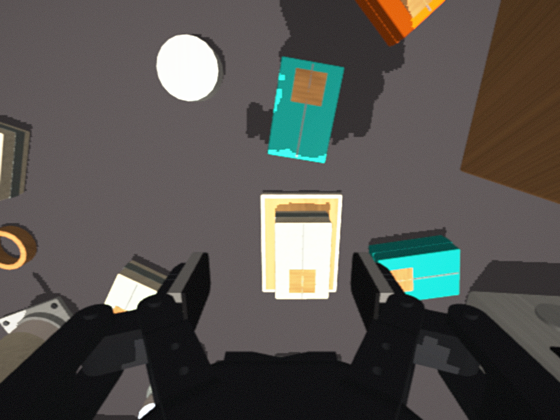

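Carton 1 sits on the stand, its top spanning (275–330, 220–299) px with the stand margin visible on both sides.

Call:
{"op": "move_arm", "data": {
  "moves": [0.158, -0.463, 0.01, -0.635, 0.085, 0.158, -0.463, 0.01, -0.635, 0.085, 0.158, -0.463, 0.01, -0.635, 0.085, 0.158, -0.463, 0.01, -0.635, 0.085, 0.158, -0.463, 0.01, -0.635, 0.085, 0.158, -0.463, 0.01, -0.635, 0.085, 0.158, -0.463, 0.01, -0.635, 0.085, 0.158, -0.463, 0.01, -0.635, 0.085, 0.158, -0.463, 0.01, -0.635, 0.085, 0.158, -0.463, 0.01, -0.635, 0.085, 0.158, -0.463, 0.01, -0.635, 0.085, 0.158, -0.463, 0.01, -0.635, 0.085]
}}

```text
clock: 9.8
tcp_pos: [0.5801, -0.1447, 0.2249]
orientation: [-0.001, 0.282, 0.959, -0.0]
wrist_force: [1.0, -0.1, -0.2]
finger_gap: 0.0851
grip_force: 0.0
```

Call:
{"op": "move_arm", "data": {
  "moves": [0, 0, -0.04, 0, 0.085, 0, 0, -0.06, 0, 0.085, 0, 0, -0.06, 0, 0.085, 0, 0, -0.06, 0, 0.085]
}}

```text
clock: 10.13
tcp_pos: [0.578, -0.1407, 0.1645]
orientation: [-0.003, 0.281, 0.96, 0.0]
wrist_force: [-0.2, -0.4, 0.7]
finger_gap: 0.085
grip_force: 0.0
```

```bash
python3 chk.py w6.png .024 .042
python3 - <<'E'
from h import *
# carton 1 vs stand, from w5 pose unavailable: use scene+side triangulation later
E
```

```text
tcp [ 0.5791 -0.1408  0.1665] yaw -0.569 F [-0.1  0.3  0.3] t 10.1833
548 234 1084.0 [(0.024, 0.7545, 0.0567, 83.1, 19.9, -0.313), (0.042, 0.7389, 0.0464, 77.7, 18.6, -0.313)]
280 199 6898.5 [(0.024, 0.5835, -0.1439, 98.8, 65.5, -0.57), (0.042, 0.5791, -0.1411, 92.4, 61.2, -0.57)]
461 174 3468.5 [(0.024, 0.6538, 0.0104, 88.0, 87.6, 0.437), (0.042, 0.6448, 0.0032, 82.3, 81.9, 0.437)]
57 193 22437.5 [(0.024, 0.4718, -0.3171, 213.8, 128.5, 0.096), (0.042, 0.4747, -0.303, 199.8, 120.1, 0.096)]
386 62 3163.0 [(0.024, 0.5294, -0.0059, 50.7, 50.0, 1.001), (0.042, 0.5286, -0.0121, 47.4, 46.8, 1.001)]
46 18 2523.0 [(0.024, 0.3546, -0.2174, 75.8, 24.6, 1.001), (0.042, 0.3652, -0.2097, 70.8, 23.0, 1.001)]
```

Call:
{"op": "move_arm", "data": {
  "moves": [0, 0, -0.04, 0, 0.085, 0, 0, -0.08, 0, 0.085, 0, 0, -0.12, 0, 0.085, 0, 0, -0.145, 0, 0.085, 0, 0, -0.15, 0, 0.085, 0, 0, -0.15, 0, 0.085, 0, 0, -0.15, 0, 0.05, 0, 0, -0.15, 0, 0.05, 0, 0, -0.15, 0, 0.05, 0, 0, -0.15, 0, 0.05, 0, 0, -0.15, 0, 0.05, 0, 0, -0.15, 0, 0.05],
  "newtons": 30
}}

```text
clock: 11.18
tcp_pos: [0.5817, -0.1417, 0.0206]
orientation: [0.003, 0.281, 0.96, -0.0]
wrist_force: [0.8, 0.1, 6.7]
finger_gap: 0.0597
grip_force: 34.7
```

Call:
{"op": "move_arm", "data": {
  "moves": [0, 0, 0.04, 0, 0.05, 0, 0, 0.08, 0, 0.05, 0, 0, 0.12, 0, 0.05, 0, 0, 0.16, 0, 0.05, 0, 0, 0.2, 0, 0.05, -0.076, 0.2, 0.2, 0.3, 0.05, -0.076, 0.2, 0.2, 0.3, 0.05, -0.076, 0.2, 0.2, 0.3, 0.05, -0.076, 0.2, 0.2, 0.3, 0.05, -0.076, 0.2, 0.2, 0.3, 0.05, -0.076, 0.2, 0.2, 0.3, 0.05, -0.076, 0.2, 0.2, 0.3, 0.05]
}}

```text
clock: 12.18
tcp_pos: [0.5019, 0.0618, 0.2185]
orientation: [0.0, 0.132, 0.991, 0.0]
wrist_force: [-0.6, -1.6, -3.2]
finger_gap: 0.0596
grip_force: 35.7
```

Call:
{"op": "move_arm", "data": {
  "moves": [0.001, 0.29, 0, 0.335, 0.05, 0.001, 0.29, 0, 0.335, 0.05, 0.001, 0.29, 0, 0.335, 0.05, 0.001, 0.29, 0, 0.335, 0.05, 0.001, 0.29, 0, 0.335, 0.05, 0.001, 0.29, 0, 0.335, 0.05, 0.001, 0.29, 0, 0.335, 0.05, 0.001, 0.29, 0, 0.335, 0.05, 0.001, 0.29, -0.04, 0.335, 0.05, 0.001, 0.29, -0.08, 0.335, 0.05, 0.001, 0.29, -0.12, 0.335, 0.05, 0.001, 0.29, -0.12, 0.335, 0.05]
}}

```text
clock: 13.18
tcp_pos: [0.4997, 0.3454, 0.089]
orientation: [-0.006, -0.033, 0.999, -0.003]
wrist_force: [-2.6, -1.2, -4.3]
finger_gap: 0.0596
grip_force: 35.8
```

```bash
python3 chk.py w7.png .012 .042 .122;python3 - <<'E'
from h import *
sd,sc=cap('side','d7.png'),cap('scene','s7.png')
E
```

```text
tcp [0.5013 0.3463 0.0931] yaw 0.065 F [ 0.1  0.2 -2. ] t 13.2333
16 318 4258.0 [(0.012, 0.6046, 0.1356, 102.3, 51.2, -0.413), (0.042, 0.5796, 0.1647, 87.8, 44.0, -0.413), (0.122, 0.5128, 0.2423, 49.4, 24.7, -0.413)]
494 276 1868.5 [(0.012, 0.5359, 0.5132, 98.7, 36.0, -1.349), (0.042, 0.5205, 0.4891, 84.7, 30.9, -1.349), (0.122, 0.4796, 0.4246, 47.6, 17.4, -1.349)]
280 247 29244.5 [(0.012, 0.533, 0.347, 190.9, 112.3, 0.069), (0.042, 0.5181, 0.3462, 164.0, 96.4, 0.069), (0.122, 0.4783, 0.3443, 92.1, 54.2, 0.069)]
```

View pics/w7.png

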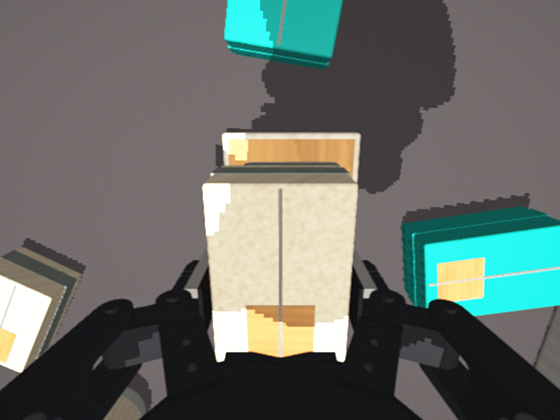

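Carton 2 hangs above carton 1; the held top's rear edge is at v≈183 and the stand's at v≈133. It needs about 5 mm in +x and +y.

Call:
{"op": "move_arm", "data": {
  "moves": [0.005, 0.0055, 0, 0, 0.05, 0.005, 0.0055, -0.008, 0, 0.05, 0.005, 0.0055, -0.016, 0, 0.05, 0.005, 0.0055, -0.018, 0, 0.05, 0.005, 0.0055, -0.018, 0, 0.05, 0.005, 0.0055, -0.018, 0, 0.05]
}}

```text
clock: 13.83
tcp_pos: [0.5089, 0.3546, 0.0793]
orientation: [-0.0, -0.033, 0.999, -0.0]
wrist_force: [0.6, -0.7, -2.5]
finger_gap: 0.0596
grip_force: 35.9
```

Call:
{"op": "move_arm", "data": {
  "moves": [0, 0, -0.002, 0, 0.05, 0, 0, -0.002, 0, 0.05, 0, 0, -0.002, 0, 0.05]
}}

```text
clock: 14.08
tcp_pos: [0.5091, 0.3548, 0.0775]
orientation: [-0.0, -0.033, 0.999, 0.0]
wrist_force: [-1.1, -0.1, -1.8]
finger_gap: 0.0594
grip_force: 35.9
```

Call:
{"op": "move_arm", "data": {
  "moves": [-0.003, -0.003, -0.002, 0, 0.05, -0.003, -0.003, -0.004, 0, 0.05, -0.003, -0.003, -0.005, 0, 0.05, -0.003, -0.003, -0.005, 0, 0.05]
}}

```text
clock: 14.42
tcp_pos: [0.506, 0.3515, 0.0746]
orientation: [0.001, -0.033, 0.999, -0.0]
wrist_force: [-4.6, -2.4, 10.7]
finger_gap: 0.0595
grip_force: 37.5
```

Run:
```python
from h import *
s=env.get_state();print(s['tcp_pos'].round(4),s['wrist_force'].round(1))
for n in('side','scene'):
    c=cap(n,n+'8.png');u=proj(c,[[.503,.352,.06]])[0];im=cv2.cvtColor(c['im'],4)
    x,y=[int(round(v)) for v in u];im=im[y-45:y+45,x-60:x+60];cv2.imwrite('pics/x%s.png'%n,cv2.resize(im,None,fx=3.3,fy=3.3,interpolation=2))
a=cv2.imread('pics/xside.png');b=cv2.imread('pics/xscene.png');cv2.imwrite('pics/x8.png',np.hstack([a,b]))
```

```text
[0.506  0.3515 0.0746] [-4.6 -2.4 10.7]
```

View pics/x8.png

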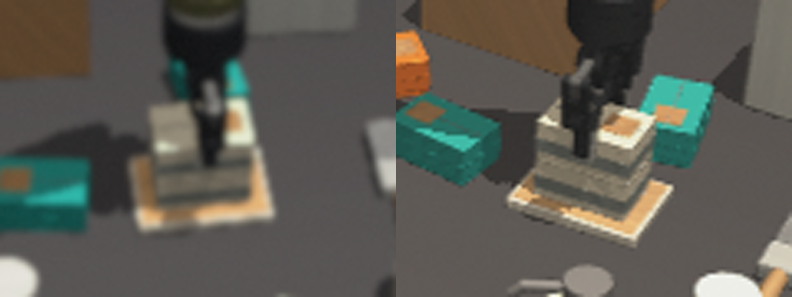

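The second carton has touched down with 10.7 N upward and sits flush on the first.

Call:
{"op": "move_arm", "data": {
  "moves": [0, 0, 0, 0, 0.07, 0, 0, 0, 0, 0.07, 0, 0, 0, 0, 0.07, 0, 0, 0.03, 0, 0.07, 0, 0, 0.07, 0, 0.07, 0, 0, 0.11, 0, 0.07, -0.04, -0.02, 0.15, 0, 0.07, -0.08, -0.03, 0.19, 0, 0.07, -0.08, -0.03, 0.2, 0, 0.07, -0.08, -0.03, 0.2, 0, 0.07, -0.08, -0.03, 0.2, 0, 0.07]
}}

```text
clock: 15.43
tcp_pos: [0.4265, 0.3223, 0.2754]
orientation: [0.003, -0.033, 0.999, 0.001]
wrist_force: [0.3, -0.4, -0.9]
finger_gap: 0.07
grip_force: 0.0
```

```bash
cat > st.py <<'E'
from h import *
import sys
# stack check: top-face mask in wrist view, split brightness
z=float(sys.argv[1]); c=cap('wrist',sys.argv[2]); s=env.get_state();q=s['orientation'];print('tcp',s['tcp_pos'].round(4),round((2*np.arctan2(q[2],q[1]))%(2*np.pi)-np.pi,3),s['clock'])
im=cv2.cvtColor(c['im'],4); u=proj(c,[[.503,.352,z]])[0]; print('expected centre px',u.round(1))
S=np.array([[-.065,-.0475],[.065,-.0475],[.065,.0475],[-.065,.0475]])
x,y=[int(v) for v in u];im=im[max(0,y-80):y+80,max(0,x-80):x+80];cv2.imwrite('pics/z'+sys.argv[2],cv2.resize(im,None,fx=3,fy=3,interpolation=2));print('crop origin',max(0,x-80),max(0,y-80))
E
python3 st.py .096 w9.png
```

```text
tcp [0.4266 0.3221 0.2734] 0.066 15.4833
expected centre px [301.4 251.5]
crop origin 221 171
```

View pics/zw9.png

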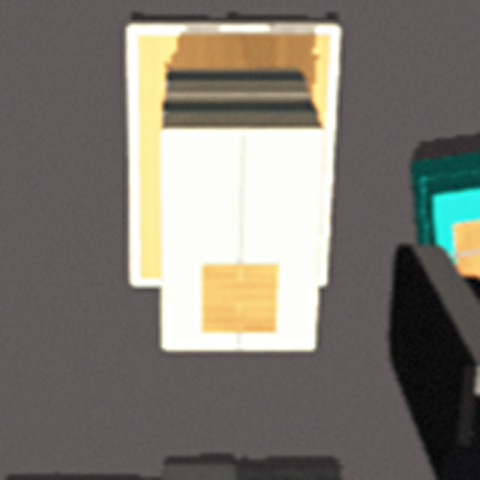

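Column from above: top face at crop (162,128)–(318,350), stand corners at crop (126,24), (343,24), (131,286) and (326,286). It looks square.

```bash
python3 - <<'E'
from h import *
c=cap('wrist')
f=lambda L,z:onz(c,np.array(L)/3+[221,171],z)[:,:2]
T=f([(162,128),(324,128),(317,350),(160,350)],.096);print(T.round(4),T.mean(0))
B=f([(126,24),(343,24),(326,286),(131,286)],.012);print(B.round(4),B.mean(0))
print(f([(165,70),(300,70)],.042+.012).round(4))
E
python3 chk.py w10.png .036
```

```text
[[0.4587 0.3189]
 [0.4548 0.3772]
 [0.546  0.3848]
 [0.55   0.3238]] [0.50238136 0.35119056]
[[0.4401 0.3006]
 [0.4337 0.3962]
 [0.5628 0.4035]
 [0.569  0.3094]] [0.50139283 0.3524037 ]
[[0.4485 0.3189]
 [0.4449 0.3729]]
tcp [0.4263 0.3217 0.2713] yaw 0.066 F [ 0.1  0.1 -0.7] t 15.5833
278 346 1557.0 [(0.036, 0.684, 0.3355, 171.6, 37.9, -1.504)]
146 279 1606.5 [(0.036, 0.5853, 0.1464, 78.6, 51.2, -0.451)]
38 230 1049.5 [(0.036, 0.5209, 0.0112, 50.3, 49.0, -1.504)]
300 235 7194.5 [(0.036, 0.5101, 0.3515, 156.3, 90.7, 0.065)]
19 149 2492.5 [(0.036, 0.4183, 0.006, 77.8, 50.0, -0.257)]
545 142 1366.5 [(0.036, 0.3738, 0.6372, 116.1, 33.8, 0.328)]
202 70 2345.0 [(0.036, 0.3146, 0.2263, 59.3, 58.9, 1.411)]
392 24 1993.0 [(0.036, 0.2553, 0.4295, 83.6, 45.8, -1.505)]
```

Call:
{"op": "move_arm", "data": {
  "moves": [0.159, -0.1755, 0, -0.516, 0.085, 0.159, -0.1755, 0, -0.516, 0.085, 0.159, -0.1755, 0, -0.516, 0.085, 0.159, -0.1755, 0, -0.516, 0.085, 0.159, -0.1755, 0, -0.516, 0.085, 0.159, -0.1755, -0.02, -0.516, 0.085, 0.159, -0.1755, -0.06, -0.516, 0.085, 0.159, -0.1755, -0.1, -0.516, 0.085, 0.159, -0.1755, -0.13, -0.516, 0.085, 0.159, -0.1755, -0.13, -0.516, 0.085, 0.159, -0.1755, -0.13, -0.516, 0.085, 0.159, -0.1755, -0.13, -0.516, 0.085]
}}

```text
clock: 16.58
tcp_pos: [0.586, 0.1463, 0.1431]
orientation: [0.0, 0.223, 0.975, 0.0]
wrist_force: [-0.9, -0.3, 0.6]
finger_gap: 0.0851
grip_force: 0.0
```

```bash
python3 chk.py w11.png .036
```

```text
tcp [0.5868 0.1465 0.1443] yaw -0.45 F [ 0.2  0.4 -0.1] t 16.6333
215 294 1441.5 [(0.036, 0.6412, 0.0498, 81.6, 52.2, 0.436)]
103 214 2437.5 [(0.036, 0.5289, 0.0094, 48.4, 48.2, -0.592)]
498 231 3432.0 [(0.036, 0.6886, 0.3006, 117.9, 39.1, -1.522)]
280 203 5301.5 [(0.036, 0.586, 0.1466, 76.3, 51.1, -0.45)]
26 84 4900.0 [(0.036, 0.4198, 0.0091, 76.8, 60.8, -0.27)]
472 27 3485.0 [(0.036, 0.527, 0.3299, 73.5, 71.1, 0.066)]
```

Call:
{"op": "move_arm", "data": {
  "moves": [0, 0, -0.04, 0, 0.085, 0, 0, -0.08, 0, 0.085, 0, 0, -0.11, 0, 0.085, 0, 0, -0.127, 0, 0.085, 0, 0, -0.127, 0, 0.085, 0, 0, -0.127, 0, 0.085, 0, 0, -0.127, 0, 0.04, 0, 0, -0.127, 0, 0.04, 0, 0, -0.127, 0, 0.04, 0, 0, -0.127, 0, 0.04, 0, 0, -0.127, 0, 0.04, 0, 0, -0.127, 0, 0.04],
  "newtons": 25
}}

```text
clock: 17.63
tcp_pos: [0.5871, 0.1466, 0.0178]
orientation: [0.002, 0.223, 0.975, 0.001]
wrist_force: [-0.4, -0.2, 6.9]
finger_gap: 0.0498
grip_force: 27.3
```

Call:
{"op": "move_arm", "data": {
  "moves": [0, 0, 0.04, 0, 0.04, 0, 0, 0.08, 0, 0.04, 0, 0, 0.12, 0, 0.04, 0, 0, 0.15, 0, 0.04, -0.083, 0.206, 0.15, 0.516, 0.04, -0.083, 0.206, 0.15, 0.516, 0.04, -0.083, 0.206, 0.15, 0.516, 0.04, -0.083, 0.206, 0.15, 0.516, 0.04, -0.083, 0.206, 0.15, 0.516, 0.04, -0.083, 0.206, 0.15, 0.516, 0.04, -0.083, 0.206, 0.15, 0.516, 0.04, -0.083, 0.206, 0.15, 0.516, 0.04]
}}

```text
clock: 18.63
tcp_pos: [0.5017, 0.3528, 0.1656]
orientation: [0.0, -0.034, 0.999, -0.0]
wrist_force: [1.0, -0.2, -1.6]
finger_gap: 0.0493
grip_force: 27.3
```

Call:
{"op": "move_arm", "data": {
  "moves": [0, 0, 0, 0, 0.04, 0, 0, 0, 0, 0.04, 0, 0, 0, 0, 0.04, 0, 0, 0, 0, 0.04]
}}

```text
clock: 18.97
tcp_pos: [0.5029, 0.351, 0.1655]
orientation: [-0.0, -0.032, 0.999, -0.0]
wrist_force: [-0.6, 0.4, -0.7]
finger_gap: 0.0497
grip_force: 27.3
```

```bash
python3 st.py .19 w12.png
```

```text
tcp [0.5028 0.3512 0.1654] 0.064 19.0167
expected centre px [281.8 298.2]
crop origin 201 218
```

View pics/w12.png

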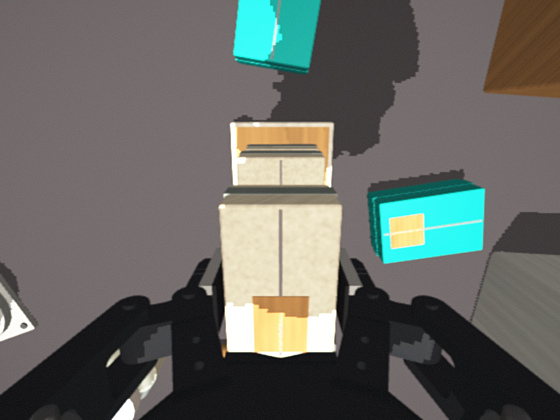

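Carton 3 is held square over the column: held top at u 220–340, column below, stand edge at v≈124. No correction is needed.

Call:
{"op": "move_arm", "data": {
  "moves": [0, 0.001, -0.02, 0, 0.04, 0, 0.001, -0.04, 0, 0.04, 0, 0.001, -0.046, 0, 0.04, 0, 0.001, -0.049, 0, 0.04, 0, 0.001, -0.051, 0, 0.04, 0, 0.001, -0.051, 0, 0.04, 0, 0.001, -0.051, 0, 0.04]
}}

```text
clock: 19.6
tcp_pos: [0.5029, 0.3535, 0.1154]
orientation: [0.001, -0.033, 0.999, 0.0]
wrist_force: [0.2, -0.2, -0.8]
finger_gap: 0.0495
grip_force: 27.2
```

Call:
{"op": "move_arm", "data": {
  "moves": [0, -0.001, -0.001, 0, 0.04, 0, -0.001, -0.003, 0, 0.04, 0, -0.001, -0.003, 0, 0.04, 0, -0.001, -0.003, 0, 0.04]
}}

```text
clock: 19.93
tcp_pos: [0.503, 0.3525, 0.1138]
orientation: [0.001, -0.033, 0.999, 0.001]
wrist_force: [-1.7, -1.4, 6.7]
finger_gap: 0.0493
grip_force: 28.4
```

Call:
{"op": "move_arm", "data": {
  "moves": [0, 0, 0, 0, 0.07, 0, 0, 0, 0, 0.07, 0, 0, 0, 0, 0.07, 0, 0, 0.03, 0, 0.07, 0, 0, 0.07, 0, 0.07, 0, 0, 0.1, 0, 0.07, -0.04, -0.03, 0.14, 0, 0.07, -0.08, -0.03, 0.17, 0, 0.07, -0.08, -0.03, 0.17, 0, 0.07, -0.08, -0.03, 0.17, 0, 0.07, -0.08, -0.03, 0.17, 0, 0.07]
}}

```text
clock: 20.85
tcp_pos: [0.4222, 0.3226, 0.2831]
orientation: [0.002, -0.033, 0.999, 0.001]
wrist_force: [0.5, -0.3, -0.8]
finger_gap: 0.0698
grip_force: 0.0
```

```bash
python3 st.py .132 w13.png
python3 - <<'E'
from h import *
c=cap('wrist');h=hsvof(c)
m=(h[...,2]>225)&(h[...,1]<60)|(h[...,0]>8)&(h[...,0]<28)&(h[...,1]>60)&(h[...,2]>120)
for k,a in quads(c,m,2000,40000): print(cv2.minAreaRect(k)[0],rectz(c,k,.132))
E
python3 chk.py w14.png .036
```

```text
tcp [0.4226 0.3225 0.2817] 0.067 20.9
expected centre px [302.6 267.4]
crop origin 222 187
(298.0, 240.0) (0.4756, 0.3432, 127.9, 66.8, 0.065)
(24.561538696289062, 150.5076904296875) (0.4, 0.0836, 58.0, 40.3, -0.269)
(539.5, 128.5) (0.3558, 0.5549, 116.2, 36.2, 0.329)
(202.75001525878906, 74.24998474121094) (0.3229, 0.2494, 43.3, 43.2, 0.016)
(383.84326171875, 6.6594696044921875) (0.2603, 0.3948, 54.4, 51.9, 0.795)
tcp [0.4227 0.3222 0.2801] yaw 0.066 F [-0.2  0.2 -1. ] t 21.0
278 344 1632.0 [(0.036, 0.685, 0.3359, 171.7, 40.5, -1.504)]
69 290 886.5 [(0.036, 0.6238, 0.0307, 89.6, 50.2, -1.168)]
43 230 1020.0 [(0.036, 0.5212, 0.0109, 50.9, 48.8, -1.504)]
298 240 7493.0 [(0.036, 0.5188, 0.3519, 175.0, 91.8, 0.066)]
24 151 2637.5 [(0.036, 0.4177, 0.0039, 78.4, 54.9, -0.27)]
540 130 2506.0 [(0.036, 0.3596, 0.6348, 154.1, 47.0, 0.327)]
203 74 2244.0 [(0.036, 0.3146, 0.2262, 60.1, 58.6, -1.505)]
383 6 2611.0 [(0.036, 0.2306, 0.4207, 72.9, 69.6, 0.808)]
```

View pics/zw13.png

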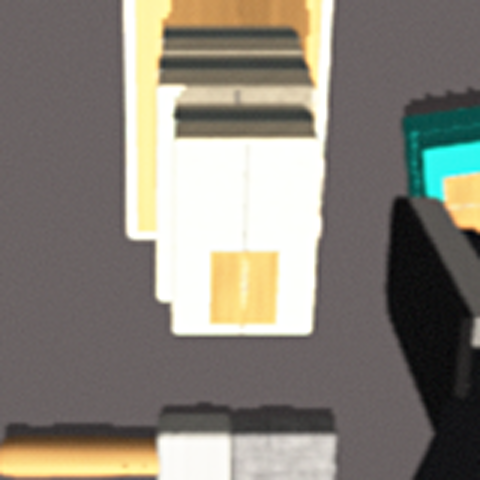

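Carton 3 sits on the column: its top centre is at pixel (303,265), against (303,267) expected.

Call:
{"op": "move_arm", "data": {
  "moves": [-0.005, -0.318, 0, -0.333, 0.085, -0.005, -0.318, 0, -0.333, 0.085, -0.005, -0.318, 0, -0.333, 0.085, -0.005, -0.318, 0, -0.333, 0.085, -0.005, -0.318, 0, -0.333, 0.085, -0.005, -0.318, 0, -0.333, 0.085, -0.005, -0.318, 0, -0.333, 0.085, -0.005, -0.318, -0.03, -0.333, 0.085, -0.005, -0.318, -0.06, -0.333, 0.085, -0.005, -0.318, -0.1, -0.333, 0.085, -0.005, -0.318, -0.14, -0.333, 0.085, -0.005, -0.318, -0.14, -0.333, 0.085]
}}

```text
clock: 22.0
tcp_pos: [0.4111, 0.0046, 0.1334]
orientation: [-0.008, 0.134, 0.991, 0.0]
wrist_force: [-1.6, -0.1, -1.1]
finger_gap: 0.0851
grip_force: 0.0
```

Call:
{"op": "move_arm", "data": {
  "moves": [0, 0, 0, 0, 0.085, 0, 0, 0, 0, 0.085, 0, 0, 0, 0, 0.085]
}}

```text
clock: 22.25
tcp_pos: [0.4194, 0.0039, 0.1435]
orientation: [0.002, 0.133, 0.991, -0.0]
wrist_force: [-0.1, 0.3, 0.9]
finger_gap: 0.085
grip_force: 0.0
```

```bash
python3 chk.py w15.png .024 .036
```

```text
tcp [0.4195 0.004  0.1437] yaw -0.266 F [-0.5 -0.2  0.2] t 22.3
302 302 1872.0 [(0.024, 0.5251, -0.0031, 51.6, 50.7, 1.304), (0.036, 0.5167, -0.0018, 49.2, 48.3, 1.304)]
28 301 3245.0 [(0.024, 0.4639, -0.2643, 149.8, 52.2, -0.533), (0.036, 0.4584, -0.2507, 142.7, 49.8, -0.533)]
280 200 5443.0 [(0.024, 0.421, 0.0036, 81.6, 54.4, -0.264), (0.036, 0.4175, 0.0045, 77.8, 51.8, -0.264)]
34 160 5752.0 [(0.024, 0.3378, -0.1883, 91.3, 55.1, -0.533), (0.036, 0.3382, -0.1782, 87.0, 52.5, -0.533)]
531 16 1426.0 [(0.024, 0.3319, 0.218, 44.6, 19.9, 1.304), (0.036, 0.3326, 0.2088, 42.5, 19.0, 1.304)]
```

Call:
{"op": "move_arm", "data": {
  "moves": [-0.002, 0.0005, -0.04, 0, 0.085, -0.002, 0.0005, -0.08, 0, 0.085, -0.002, 0.0005, -0.11, 0, 0.085, -0.002, 0.0005, -0.127, 0, 0.085, -0.002, 0.0005, -0.127, 0, 0.085, -0.002, 0.0005, -0.127, 0, 0.085, -0.002, 0.0005, -0.127, 0, 0.04, -0.002, 0.0005, -0.127, 0, 0.04, -0.002, 0.0005, -0.127, 0, 0.04, -0.002, 0.0005, -0.127, 0, 0.04, -0.002, 0.0005, -0.127, 0, 0.04, -0.002, 0.0005, -0.127, 0, 0.04],
  "newtons": 25
}}

```text
clock: 23.3
tcp_pos: [0.417, 0.0045, 0.0161]
orientation: [0.002, 0.133, 0.991, 0.0]
wrist_force: [-1.1, -0.4, 8.3]
finger_gap: 0.0499
grip_force: 26.4
```

Call:
{"op": "move_arm", "data": {
  "moves": [0, 0, 0.04, 0, 0.04, 0, 0, 0.08, 0, 0.04, 0, 0, 0.12, 0, 0.04, 0, 0, 0.16, 0, 0.04, 0, 0, 0.19, 0, 0.04, 0.04, 0.16, 0.19, 0.2, 0.04, 0.04, 0.16, 0.19, 0.2, 0.04, 0.04, 0.16, 0.19, 0.2, 0.04, 0.04, 0.16, 0.19, 0.2, 0.04, 0.04, 0.16, 0.19, 0.2, 0.04]
}}

```text
clock: 24.13
tcp_pos: [0.4566, 0.1704, 0.2052]
orientation: [0.001, 0.03, 1.0, 0.002]
wrist_force: [0.9, -0.6, -0.6]
finger_gap: 0.0499
grip_force: 27.6
```

Call:
{"op": "move_arm", "data": {
  "moves": [0.0455, 0.188, 0, 0.133, 0.04, 0.0455, 0.188, 0, 0.133, 0.04, 0.0455, 0.188, 0, 0.133, 0.04, 0.0455, 0.188, 0, 0.133, 0.04, 0.0455, 0.188, 0, 0.133, 0.04, 0.0455, 0.188, 0, 0.133, 0.04, 0.0455, 0.188, 0, 0.133, 0.04, 0.0455, 0.188, 0, 0.133, 0.04]
}}

```text
clock: 24.8
tcp_pos: [0.5002, 0.3523, 0.2043]
orientation: [-0.0, -0.033, 0.999, -0.0]
wrist_force: [0.2, -0.5, -2.1]
finger_gap: 0.0495
grip_force: 27.6
```

```bash
python3 st.py .21 w16.png
```

```text
tcp [0.5003 0.3518 0.2045] 0.066 24.85
expected centre px [278.7 279.9]
crop origin 198 199
```

Call:
{"op": "move_arm", "data": {
  "moves": [0.002, 0, -0.02, 0, 0.04, 0.002, 0, -0.04, 0, 0.04, 0.002, 0, -0.048, 0, 0.04, 0.002, 0, -0.051, 0, 0.04, 0.002, 0, -0.053, 0, 0.04, 0.002, 0, -0.053, 0, 0.04, 0.002, 0, -0.053, 0, 0.04]
}}

```text
clock: 25.43
tcp_pos: [0.5033, 0.3528, 0.1526]
orientation: [0.001, -0.033, 0.999, 0.0]
wrist_force: [0.3, 0.6, -0.6]
finger_gap: 0.0497
grip_force: 27.6
```

Call:
{"op": "move_arm", "data": {
  "moves": [0, -0.001, -0.002, 0, 0.04, 0, -0.001, -0.004, 0, 0.04, 0, -0.001, -0.004, 0, 0.04, 0, -0.001, -0.004, 0, 0.04]
}}

```text
clock: 25.77
tcp_pos: [0.5033, 0.352, 0.1482]
orientation: [0.001, -0.033, 0.999, 0.0]
wrist_force: [0.2, 0.2, 3.1]
finger_gap: 0.0496
grip_force: 28.0
```

Call:
{"op": "move_arm", "data": {
  "moves": [0, 0, 0, 0, 0.07, 0, 0, 0, 0, 0.07, 0, 0, 0, 0, 0.07, 0, 0, 0.03, 0, 0.07, 0, 0, 0.07, 0, 0.07, 0, 0, 0.1, 0, 0.07, -0.04, -0.03, 0.14, 0, 0.07, -0.08, -0.03, 0.17, 0, 0.07, -0.08, -0.03, 0.17, 0, 0.07, -0.08, -0.03, 0.17, 0, 0.07, -0.08, -0.03, 0.17, 0, 0.07]
}}

```text
clock: 26.68
tcp_pos: [0.4226, 0.3221, 0.3192]
orientation: [0.002, -0.034, 0.999, 0.001]
wrist_force: [1.2, 0.3, -0.6]
finger_gap: 0.07
grip_force: 0.0
```

```bash
python3 st.py .168 w17.png
```

```text
tcp [0.423  0.322  0.3176] 0.067 26.7333
expected centre px [303.1 267.1]
crop origin 223 187
```

View pics/zw17.png

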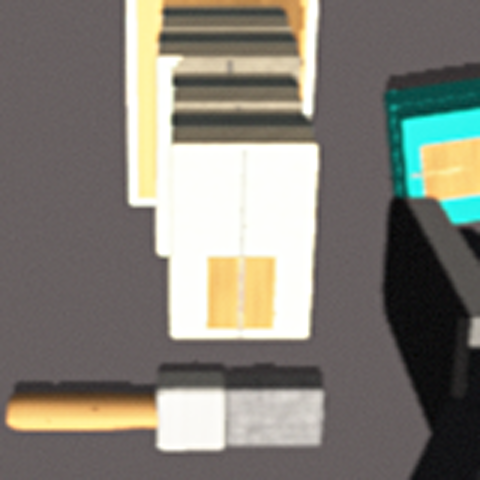

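The top carton is centred too: (304,267) measured against (303,267) expected. Next, the soap bars.

Call:
{"op": "move_arm", "data": {
  "moves": [0.01, -0.32, 0, 0, 0.07, 0.01, -0.32, 0, 0, 0.07, 0.01, -0.32, 0, 0, 0.07, 0.01, -0.32, 0, 0, 0.07, 0.01, -0.32, 0, 0, 0.07, 0.01, -0.32, 0, 0, 0.07, 0.01, -0.32, 0, 0, 0.07, 0.01, -0.32, 0, 0, 0.07, 0.01, -0.32, 0, 0, 0.07]
}}

```text
clock: 27.48
tcp_pos: [0.4335, -0.0032, 0.3155]
orientation: [-0.001, -0.03, 1.0, -0.001]
wrist_force: [0.6, -0.2, -0.6]
finger_gap: 0.0699
grip_force: 0.0
```

Call:
{"op": "move_arm", "data": {
  "moves": [0.01, -0.317, -0.04, 0, 0.07, 0.01, -0.317, -0.04, 0, 0.07, 0.01, -0.317, -0.04, 0, 0.07, 0.01, -0.317, -0.04, 0, 0.07, 0.01, -0.317, -0.04, 0, 0.07, 0.01, -0.317, -0.04, 0, 0.07, 0.01, -0.317, -0.04, 0, 0.07, 0.01, -0.317, -0.04, 0, 0.07, 0.01, -0.317, -0.04, 0, 0.07, 0.01, -0.317, -0.04, 0, 0.07, 0.01, -0.317, -0.04, 0, 0.07, 0.01, -0.317, -0.04, 0, 0.07]
}}

```text
clock: 28.48
tcp_pos: [0.4429, -0.3141, 0.2768]
orientation: [-0.0, -0.034, 0.999, 0.001]
wrist_force: [-0.6, 0.9, -0.2]
finger_gap: 0.0703
grip_force: 0.0
```

```bash
cat > mat.py <<'E'
from h import *
import sys
c=cap('wrist',sys.argv[1]);s=env.get_state();q=s['orientation'];print('tcp',s['tcp_pos'].round(4),round((2*np.arctan2(q[2],q[1]))%(2*np.pi)-np.pi,3),s['clock'])
h=hsvof(c);V,Sx=h[...,2],h[...,1]
ex=proj(c,[[.472,-.317,0]])[0];print('mat px',ex)
sl=(h[...,0]<25)&(Sx>90)&(V>110)
for k,a in quads(c,sl,300,20000): print('sleeve',cv2.minAreaRect(k)[0],rectz(c,k,.024))
lt=(Sx<60)&(V>np.percentile(V,5)+45)
for k,a in quads(c,lt|sl,3000,200000): print('mat+',a,cv2.minAreaRect(k)[0],rectz(c,k,0))
br=(Sx<70)&(V>200)
for k,a in quads(c,br|sl,300,200000): print('bright',a,np.round(cv2.minAreaRect(k)[0]),rectz(c,k,.024),rectz(c,k,0))
E
python3 mat.py m1.png
```

```text
tcp [ 0.443  -0.314   0.2773] 0.068 28.5333
mat px [276.36809205 189.12780826]
sleeve (495.00006103515625, 246.00003051757812) (0.5271, -0.0092, 52.0, 51.8, 1.005)
sleeve (288.1346130371094, 240.32693481445312) (0.5373, -0.2967, 43.8, 33.1, 0.309)
sleeve (251.03546142578125, 190.0782928466797) (0.4699, -0.3499, 42.8, 32.5, 0.014)
sleeve (282.875244140625, 136.10787963867188) (0.398, -0.3134, 38.8, 32.8, 0.374)
mat+ 166981.0 (279.49993896484375, 190.99996948242188) (0.5005, -0.2744, 927.6, 557.7, 1.57)
bright 1007.0 [495. 246.] (0.5271, -0.0092, 52.0, 51.8, 1.005) (0.5369, 0.01, 55.2, 55.0, 1.005)
bright 12681.0 [271. 179.] (0.462, -0.3266, 216.8, 114.0, 0.099) (0.4677, -0.3271, 230.3, 121.0, 0.099)
bright 3078.0 [393.  89.] (0.3363, -0.1878, 88.0, 62.7, -0.688) (0.3343, -0.1797, 93.5, 66.6, -0.688)
bright 820.5 [ 97. 128.] (0.4182, -0.5424, 285.8, 6.1, 0.002) (0.4213, -0.5563, 303.5, 6.5, 0.002)
bright 5552.0 [  1. 156.] (0.4707, -0.6382, 373.1, 70.5, -0.195) (0.477, -0.658, 396.2, 74.8, -0.195)
bright 1052.5 [ 77. 129.] (0.4258, -0.5678, 317.0, 6.3, -0.001) (0.4293, -0.5832, 336.6, 6.7, -0.001)
bright 1541.0 [ 52. 137.] (0.4406, -0.6001, 342.3, 8.8, -0.001) (0.445, -0.6175, 363.5, 9.3, -0.001)
```

View pics/m1.png

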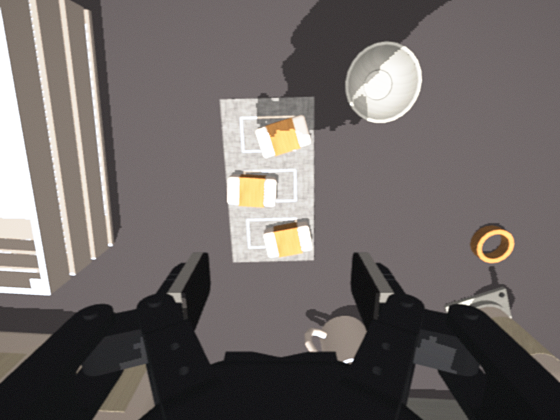

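The mat spans (221–314, 97–262) px. The sleeves are at (283,136), (251,190) and (288,240), each bar about 2 cm out of line along the mat's y.

```bash
cat > soap.py <<'E'
from h import *
import sys
c=cap('wrist',sys.argv[1]);s=env.get_state();q=s['orientation'];print('tcp',s['tcp_pos'].round(4),'yaw',round((2*np.arctan2(q[2],q[1]))%(2*np.pi)-np.pi,3),s['clock'])
h=hsvof(c);V,Sx=h[...,2],h[...,1]
sl=(h[...,0]<25)&(Sx>90)&(V>110)
th=int(sys.argv[2]) if len(sys.argv)>2 else 225
g=((sl|((Sx<60)&(V>th)))*255).astype(np.uint8)
o=cv2.morphologyEx(g,cv2.MORPH_CLOSE,np.ones((3,3)));o=cv2.morphologyEx(o,cv2.MORPH_OPEN,np.ones((11,11)))
for k in cv2.findContours(o,0,2)[0]:
    r=rectz(c,k,.024)
    if r[1]<-.2 and r[1]>-.42 and .36<r[0]<.6:
        x,y,L,W,a=r; print('soap',x,y,L,W,'yaw',round((a+np.pi/2+np.pi/2)%np.pi-np.pi/2,3))
m=((Sx<60)&(V>95)).astype(np.uint8)
print('place',[(round(.4677+d*np.cos(.099),4),round(-.3271+d*np.sin(.099),4)) for d in(-.07,0,.07)])
E
python3 soap.py m2.png; python3 soap.py m3.png 240
```

```text
tcp [ 0.4431 -0.314   0.2776] yaw 0.068 28.5833
soap 0.5432 -0.3033 78.4 43.9 yaw 0.279
soap 0.4778 -0.2963 15.2 14.6 yaw -1.498
soap 0.4741 -0.3503 63.6 43.5 yaw 0.063
soap 0.402 -0.3141 68.2 48.1 yaw 0.459
soap 0.3863 -0.3647 20.4 17.9 yaw 0.068
place [(np.float64(0.398), np.float64(-0.334)), (np.float64(0.4677), np.float64(-0.3271)), (np.float64(0.5374), np.float64(-0.3202))]
tcp [ 0.4431 -0.3141  0.2778] yaw 0.068 28.6333
soap 0.5401 -0.2973 64.2 41.5 yaw 0.261
soap 0.4723 -0.35 62.5 39.4 yaw 0.063
soap 0.3986 -0.3147 63.7 40.6 yaw 0.377
place [(np.float64(0.398), np.float64(-0.334)), (np.float64(0.4677), np.float64(-0.3271)), (np.float64(0.5374), np.float64(-0.3202))]
```

Call:
{"op": "move_arm", "data": {
  "moves": [0.096, 0.017, -0.03, 0.2, 0.085, 0.096, 0.017, -0.07, 0.2, 0.085, 0.096, 0.017, -0.11, 0.2, 0.085, 0.096, 0.017, -0.14, 0.2, 0.085, 0.096, 0.017, -0.14, 0.2, 0.085, 0.096, 0.017, -0.14, 0.2, 0.085, 0.096, 0.017, -0.14, 0.2, 0.085, 0.096, 0.017, -0.14, 0.2, 0.085]
}}

```text
clock: 29.3
tcp_pos: [0.5395, -0.2985, 0.1396]
orientation: [0.001, -0.133, 0.991, -0.001]
wrist_force: [0.7, 0.3, 0.8]
finger_gap: 0.085
grip_force: 0.0
```

```bash
python3 soap.py m4.png 240; python3 soap.py m4.png 228;python3 mat.py m5.png|grep -E "sleeve|bright"
```

```text
tcp [ 0.5398 -0.299   0.1402] yaw 0.266 29.35
soap 0.5342 -0.2739 36.1 14.8 yaw -1.284
soap 0.5462 -0.3161 36.8 23.3 yaw -1.312
soap 0.472 -0.3259 36.9 15.9 yaw -1.547
soap 0.4729 -0.368 39.2 25.9 yaw -1.559
soap 0.3976 -0.2945 28.3 24.9 yaw -1.266
soap 0.4093 -0.3283 32.9 30.2 yaw -1.305
place [(np.float64(0.398), np.float64(-0.334)), (np.float64(0.4677), np.float64(-0.3271)), (np.float64(0.5374), np.float64(-0.3202))]
tcp [ 0.5398 -0.2992  0.1404] yaw 0.266 29.4
soap 0.5683 -0.3411 10.7 9.7 yaw -1.352
soap 0.5416 -0.2735 53.0 21.4 yaw -1.529
soap 0.551 -0.3341 74.8 45.0 yaw 0.115
soap 0.5318 -0.3673 12.3 8.5 yaw 0.267
soap 0.5189 -0.3673 15.4 9.9 yaw 0.267
soap 0.4721 -0.3258 37.1 16.0 yaw -1.529
soap 0.4819 -0.3665 56.7 28.9 yaw -1.539
soap 0.4438 -0.3437 16.8 13.3 yaw 0.255
soap 0.444 -0.363 10.9 7.6 yaw 0.266
soap 0.4224 -0.3749 9.9 8.4 yaw 0.265
soap 0.3976 -0.2943 28.4 25.0 yaw -1.265
soap 0.3905 -0.3074 7.8 7.2 yaw -1.267
soap 0.412 -0.3397 52.0 34.1 yaw 0.225
soap 0.403 -0.3619 10.1 3.1 yaw 0.265
place [(np.float64(0.398), np.float64(-0.334)), (np.float64(0.4677), np.float64(-0.3271)), (np.float64(0.5374), np.float64(-0.3202))]
sleeve (240.6284637451172, 104.23854064941406) (0.4719, -0.3493, 39.0, 33.1, -0.003)
sleeve (314.4871826171875, 25.487817764282227) (0.4042, -0.3103, 34.1, 33.8, -1.266)
bright 25470.0 [273. 113.] (0.4798, -0.3256, 187.8, 110.9, 0.114) (0.481, -0.3263, 205.8, 121.6, 0.114)
```

Call:
{"op": "move_arm", "data": {
  "moves": [0, 0.003, -0.04, 0.006, 0.085, 0, 0.003, -0.08, 0.006, 0.085, 0, 0.003, -0.11, 0.006, 0.085, 0, 0.003, -0.127, 0.006, 0.085, 0, 0.003, -0.128, 0.006, 0.085, 0, 0.003, -0.128, 0.006, 0.085, 0, 0.003, -0.128, 0.006, 0.055, 0, 0.003, -0.128, 0.006, 0.055, 0, 0.003, -0.128, 0.006, 0.055, 0, 0.003, -0.128, 0.006, 0.055, 0, 0.003, -0.128, 0.006, 0.055],
  "newtons": 20
}}

```text
clock: 30.37
tcp_pos: [0.5405, -0.2967, 0.0122]
orientation: [0.002, -0.136, 0.991, -0.002]
wrist_force: [-0.1, -0.8, 6.8]
finger_gap: 0.0636
grip_force: 23.4
```

Call:
{"op": "move_arm", "data": {
  "moves": [0, 0, 0.01, 0, 0.055, -0.001, -0.01, 0.015, -0.08, 0.055, -0.003, -0.0235, 0.015, -0.173, 0.055, -0.003, -0.0235, 0.015, -0.173, 0.055, -0.003, -0.0235, 0.015, -0.173, 0.055, -0.003, -0.0235, 0.008, -0.173, 0.055, -0.003, -0.0235, 0.002, -0.173, 0.055, -0.003, -0.0235, 0.001, -0.173, 0.055, -0.003, -0.0235, 0.001, -0.173, 0.055]
}}

```text
clock: 31.12
tcp_pos: [0.5359, -0.3181, 0.011]
orientation: [0.0, -0.05, 0.999, -0.0]
wrist_force: [-1.3, 1.0, 8.0]
finger_gap: 0.0635
grip_force: 24.8
```

Call:
{"op": "move_arm", "data": {
  "moves": [0, 0, 0, 0, 0.085, 0, 0, 0, 0, 0.085, 0, 0, 0, 0, 0.085, 0, 0, 0.03, 0, 0.085, 0, 0, 0.07, 0, 0.085, 0, 0, 0.11, 0, 0.085, -0.064, -0.031, 0.13, -0.055, 0.085, -0.064, -0.031, 0.13, -0.055, 0.085, -0.064, -0.031, 0.13, -0.055, 0.085, -0.064, -0.031, 0.13, -0.055, 0.085, -0.064, -0.031, 0.13, -0.055, 0.085]
}}

```text
clock: 32.03
tcp_pos: [0.4717, -0.3495, 0.14]
orientation: [-0.0, -0.022, 1.0, 0.0]
wrist_force: [0.2, 0.4, -0.1]
finger_gap: 0.0848
grip_force: 0.0
```

```bash
python3 soap.py m6.png 240; python3 mat.py m7.png|grep -E "sleeve|bright"
```

```text
tcp [ 0.4719 -0.3492  0.1396] yaw 0.045 32.0833
soap 0.5351 -0.3209 68.0 39.1 yaw 0.044
soap 0.4717 -0.3501 63.2 38.4 yaw 0.044
soap 0.3973 -0.3133 59.6 41.0 yaw 0.365
place [(np.float64(0.398), np.float64(-0.334)), (np.float64(0.4677), np.float64(-0.3271)), (np.float64(0.5374), np.float64(-0.3202))]
sleeve (310.9336853027344, 267.7738342285156) (0.5339, -0.3182, 42.8, 32.4, 0.105)
sleeve (278.9145202636719, 199.47982788085938) (0.4701, -0.35, 42.9, 32.9, 0.011)
sleeve (330.1392822265625, 113.9576187133789) (0.3984, -0.3131, 39.1, 33.7, 0.373)
bright 15950.0 [307. 230.] (0.5009, -0.3248, 131.4, 109.9, 0.093) (0.5108, -0.3221, 144.0, 120.5, 0.093)
bright 1654.5 [ 16. 206.] (0.4942, -0.5755, 187.6, 10.7, 0.0) (0.5034, -0.5969, 205.6, 11.7, 0.0)
bright 7903.0 [301. 101.] (0.3926, -0.3368, 117.0, 62.9, 1.453) (0.3921, -0.3354, 128.2, 69.0, 1.453)
bright 7631.5 [500.  44.] (0.3436, -0.1931, 83.9, 58.0, -1.526) (0.3384, -0.1779, 92.0, 63.6, -1.526)
bright 2017.0 [ 46. 141.] (0.4445, -0.5399, 229.3, 6.7, -0.001) (0.449, -0.5579, 251.3, 7.4, -0.001)
```

Call:
{"op": "move_arm", "data": {
  "moves": [0, 0, -0.04, 0, 0.085, 0, 0, -0.08, 0, 0.085, 0, 0, -0.11, 0, 0.085, 0, 0, -0.126, 0, 0.085, 0, 0, -0.1275, 0, 0.085, 0, 0, -0.1275, 0, 0.085, 0, 0, -0.1275, 0, 0.055, 0, 0, -0.1275, 0, 0.055, 0, 0, -0.1275, 0, 0.055, 0, 0, -0.1275, 0, 0.055, 0, 0, -0.1275, 0, 0.055],
  "newtons": 20
}}

```text
clock: 33.05
tcp_pos: [0.473, -0.3507, 0.0147]
orientation: [0.001, -0.022, 1.0, -0.001]
wrist_force: [0.9, 1.0, 5.8]
finger_gap: 0.0637
grip_force: 22.9
```

Call:
{"op": "move_arm", "data": {
  "moves": [0, 0, 0.01, 0, 0.055, -0.002, 0.01, 0.015, 0.03, 0.055, -0.0035, 0.023, 0.015, 0.055, 0.055, -0.0035, 0.023, 0.015, 0.055, 0.055, -0.0035, 0.023, 0.015, 0.055, 0.055, -0.0035, 0.023, 0.008, 0.055, 0.055, -0.0035, 0.023, 0.002, 0.055, 0.055, -0.0035, 0.023, 0.001, 0.055, 0.055, -0.0035, 0.023, 0.001, 0.055, 0.055]
}}

```text
clock: 33.8
tcp_pos: [0.4684, -0.3269, 0.0137]
orientation: [0.0, -0.049, 0.999, 0.0]
wrist_force: [0.0, 0.8, 4.5]
finger_gap: 0.0637
grip_force: 21.3
```

Call:
{"op": "move_arm", "data": {
  "moves": [0, 0, 0, 0, 0.085, 0, 0, 0, 0, 0.085, 0, 0, 0, 0, 0.085, 0, 0, 0.03, 0, 0.085, 0, 0, 0.07, 0, 0.085, 0, 0, 0.11, 0, 0.085, -0.07, 0.013, 0.13, 0.272, 0.085, -0.07, 0.013, 0.13, 0.272, 0.085, -0.07, 0.013, 0.13, 0.272, 0.085, -0.07, 0.013, 0.13, 0.272, 0.085, -0.07, 0.013, 0.13, 0.272, 0.085, -0.07, 0.013, 0.13, 0.272, 0.085]
}}

```text
clock: 34.8
tcp_pos: [0.3987, -0.314, 0.1434]
orientation: [0.0, -0.184, 0.983, 0.0]
wrist_force: [-0.3, 0.6, -0.0]
finger_gap: 0.085
grip_force: 0.0
```

```bash
python3 soap.py m8.png 240; python3 mat.py m9.png|grep -E "sleeve|bright"
```

```text
tcp [ 0.3988 -0.3139  0.1433] yaw 0.371 34.85
soap 0.5357 -0.3198 66.4 41.2 yaw 0.095
soap 0.4675 -0.3262 66.2 40.5 yaw 0.098
soap 0.3981 -0.3134 63.0 38.0 yaw 0.37
place [(np.float64(0.398), np.float64(-0.334)), (np.float64(0.4677), np.float64(-0.3271)), (np.float64(0.5374), np.float64(-0.3202))]
sleeve (226.77566528320312, 321.42803955078125) (0.5334, -0.3182, 43.9, 32.9, 0.093)
sleeve (239.5500030517578, 261.35003662109375) (0.4661, -0.3271, 42.4, 33.2, 0.068)
sleeve (281.0, 197.5) (0.396, -0.314, 42.2, 32.4, 0.371)
bright 7526.5 [441. 178.] (0.3323, -0.1936, 90.4, 78.5, -0.647) (0.3325, -0.1797, 98.9, 85.9, -0.647)
bright 21612.0 [249. 240.] (0.456, -0.3273, 210.4, 109.5, 0.095) (0.4679, -0.3261, 230.3, 119.8, 0.095)
bright 1726.5 [ 11. 119.] (0.4238, -0.5402, 201.8, 8.3, -0.0) (0.4327, -0.5591, 220.9, 9.1, -0.0)
```

Call:
{"op": "move_arm", "data": {
  "moves": [0, 0, -0.04, 0, 0.085, 0, 0, -0.08, 0, 0.085, 0, 0, -0.11, 0, 0.085, 0, 0, -0.129, 0, 0.085, 0, 0, -0.131, 0, 0.085, 0, 0, -0.131, 0, 0.085, 0, 0, -0.131, 0, 0.055, 0, 0, -0.131, 0, 0.055, 0, 0, -0.131, 0, 0.055, 0, 0, -0.131, 0, 0.055, 0, 0, -0.131, 0, 0.055],
  "newtons": 20
}}

```text
clock: 35.82
tcp_pos: [0.3993, -0.3148, 0.0145]
orientation: [0.001, -0.185, 0.983, -0.001]
wrist_force: [0.5, -0.6, 6.4]
finger_gap: 0.0636
grip_force: 23.9
```

Call:
{"op": "move_arm", "data": {
  "moves": [0, 0, 0.01, 0, 0.055, 0, -0.01, 0.015, -0.1, 0.055, 0, -0.0195, 0.015, -0.2, 0.055, 0, -0.0195, 0.015, -0.274, 0.055, 0, -0.0195, 0.015, -0.274, 0.055, 0, -0.0195, 0.015, -0.274, 0.055, 0, -0.0195, 0.008, -0.274, 0.055, 0, -0.0195, 0.002, -0.274, 0.055, 0, -0.0195, 0.001, -0.274, 0.055, 0, -0.0195, 0.001, -0.274, 0.055]
}}

```text
clock: 36.65
tcp_pos: [0.3982, -0.333, 0.0139]
orientation: [-0.0, -0.049, 0.999, 0.0]
wrist_force: [-1.0, 1.5, 4.9]
finger_gap: 0.0634
grip_force: 24.3
```

Call:
{"op": "move_arm", "data": {
  "moves": [0, 0, 0, 0, 0.085, 0, 0, 0, 0, 0.085, 0, 0, 0, 0, 0.085, 0, 0, 0.03, 0, 0.085, 0, 0, 0.07, 0, 0.085, 0, 0, 0.11, 0, 0.085, 0.04, 0.02, 0.15, -0.03, 0.085, 0.05, 0.02, 0.19, -0.03, 0.085, 0.05, 0.02, 0.23, -0.03, 0.085, 0.05, 0.02, 0.26, -0.03, 0.085, 0.05, 0.02, 0.26, -0.03, 0.085, 0.05, 0.02, 0.26, -0.03, 0.085]
}}

```text
clock: 37.65
tcp_pos: [0.4497, -0.3142, 0.2769]
orientation: [0.002, -0.034, 0.999, -0.002]
wrist_force: [0.2, 0.3, -0.9]
finger_gap: 0.085
grip_force: 0.0
```

```bash
python3 soap.py m10.png 240; python3 mat.py m11.png|grep -E "sleeve|bright"
```

```text
tcp [ 0.4487 -0.3135  0.2745] yaw 0.068 37.7
soap 0.536 -0.3205 66.0 39.9 yaw 0.07
soap 0.4666 -0.3248 68.3 37.4 yaw 0.07
soap 0.3983 -0.332 68.2 40.5 yaw 0.095
place [(np.float64(0.398), np.float64(-0.334)), (np.float64(0.4677), np.float64(-0.3271)), (np.float64(0.5374), np.float64(-0.3202))]
sleeve (497.00006103515625, 242.5000457763672) (0.5267, -0.0099, 52.7, 51.3, 0.976)
sleeve (272.0, 231.5) (0.5318, -0.3191, 45.3, 32.3, 0.071)
sleeve (268.5, 183.5) (0.4653, -0.3275, 41.1, 32.0, 0.068)
sleeve (266.5, 129.5) (0.3976, -0.3338, 37.1, 32.8, 0.068)
bright 351.0 [464. 309.] (0.636, -0.0292, 42.1, 37.1, -1.109) (0.6523, -0.0113, 44.8, 39.4, -1.109)
bright 1053.0 [497. 243.] (0.5267, -0.0099, 52.7, 51.3, 0.976) (0.5362, 0.0093, 56.0, 54.5, 0.976)
bright 12750.5 [269. 175.] (0.4622, -0.3257, 216.4, 113.1, 0.096) (0.4676, -0.3262, 229.9, 120.2, 0.096)
bright 3099.5 [394.  84.] (0.3372, -0.1885, 89.3, 62.3, -0.71) (0.3349, -0.1805, 94.9, 66.1, -0.71)
bright 4971.5 [  1. 160.] (0.4799, -0.6392, 352.1, 67.2, -0.197) (0.4865, -0.6593, 374.1, 71.4, -0.197)
bright 896.5 [ 96. 122.] (0.419, -0.5424, 286.7, 6.3, 0.002) (0.4218, -0.5564, 304.5, 6.7, 0.002)
bright 1071.0 [ 76. 127.] (0.4291, -0.5678, 309.4, 7.1, -0.002) (0.4326, -0.5833, 328.7, 7.6, -0.002)
bright 1568.5 [ 50. 135.] (0.4439, -0.6009, 334.6, 8.7, -0.001) (0.4482, -0.6186, 355.5, 9.3, -0.001)
```

All three bars are in their outlines. I'll back off, then recheck everything, including for a late knock.

Call:
{"op": "move_arm", "data": {
  "moves": [0, 0.2, 0.06, 0, 0.085, 0, 0.36, 0.06, 0, 0.085, 0, 0.36, 0.06, 0, 0.085, 0, 0.36, 0.06, 0, 0.085, 0, 0.36, 0.06, 0, 0.085, 0, 0.36, 0.06, 0, 0.085, 0, 0.36, 0.06, 0, 0.085, 0, 0.36, 0.06, 0, 0.085, 0, 0.36, 0.06, 0, 0.085, 0, 0.36, 0.06, 0, 0.085, 0, 0.36, 0.06, 0, 0.085, 0, 0.36, 0.06, 0, 0.085]
}}

```text
clock: 38.75
tcp_pos: [0.4476, 0.0467, 0.3323]
orientation: [-0.002, -0.034, 0.999, 0.0]
wrist_force: [-0.4, -0.2, -0.2]
finger_gap: 0.0852
grip_force: 0.0
```

Call:
{"op": "move_arm", "data": {
  "moves": [0, 0, 0, 0, 0.085, 0, 0, 0, 0, 0.085, 0, 0, 0, 0, 0.085, 0, 0, 0, 0, 0.085, 0, 0, 0, 0, 0.085, 0, 0, 0, 0, 0.085, 0, 0, 0, 0, 0.085, 0, 0, 0, 0, 0.085, 0, 0, 0, 0, 0.085, 0, 0, 0, 0, 0.085, 0, 0, 0, 0, 0.085, 0, 0, 0, 0, 0.085]
}}

```text
clock: 39.75
tcp_pos: [0.4482, 0.0468, 0.3339]
orientation: [0.0, -0.034, 0.999, 0.0]
wrist_force: [-0.4, -0.9, 0.6]
finger_gap: 0.0853
grip_force: 0.0
```

Call:
{"op": "move_arm", "data": {
  "moves": [0, 0, 0, 0, 0.085, 0, 0, 0, 0, 0.085, 0, 0, 0, 0, 0.085, 0, 0, 0, 0, 0.085, 0, 0, 0, 0, 0.085, 0, 0, 0, 0, 0.085, 0, 0, 0, 0, 0.085, 0, 0, 0, 0, 0.085, 0, 0, 0, 0, 0.085, 0, 0, 0, 0, 0.085, 0, 0, 0, 0, 0.085, 0, 0, 0, 0, 0.085]
}}

```text
clock: 40.75
tcp_pos: [0.4482, 0.0468, 0.3339]
orientation: [0.0, -0.034, 0.999, 0.0]
wrist_force: [-0.1, 0.2, -0.1]
finger_gap: 0.085
grip_force: 0.0
```

```bash
cat > fin.py <<'E'
from h import *
import time
print(env.get_state()['clock'],env.get_state()['tcp_pos'].round(3))
for n in('side','scene'):
    c=cap(n,'fin_%s.png'%n);h=hsvof(c)
    m=(h[...,0]<22)&(h[...,1]>100)&(h[...,2]>90)
    for k,a in quads(c,m,60,800):
        r=rectz(c,k,.024)
        if r[1]<-.2 and .35<r[0]<.6 and r[1]>-.42: print(n,'sleeve',r)
    u=[proj(c,[[.667,.018,z]])[0].round(1) for z in (.206,.191)];print(n,'cap px up/down',u)
    x=int(u[0][0]);print(c['im'][int(u[0][1])-14:int(u[0][1])+22,x].mean(1).astype(int))
E
python3 fin.py; python3 chk.py f1.png .168 .012
```

```text
40.75 [0.448 0.047 0.334]
side sleeve (0.3974, -0.3348, 35.8, 28.5, 0.095)
side sleeve (0.467, -0.3286, 37.6, 28.0, 0.079)
side sleeve (0.5348, -0.3201, 38.9, 28.0, 0.118)
side cap px up/down [array([349.6, 204.4]), array([348.9, 208.1])]
[154 132 137 152 166 168 160 149 144 142 141 142 142 144 145 145 145 146
 146 141 127 101  77  68  74  83  96 108 102  85  97 147 206 232 238 237]
scene sleeve (0.5409, -0.323, 47.8, 40.9, 0.084)
scene sleeve (0.4734, -0.332, 49.4, 39.9, 0.058)
scene sleeve (0.4048, -0.3368, 51.0, 39.4, 0.043)
scene cap px up/down [array([349.9, 218.6]), array([349.4, 223.5])]
[116  83  89  89  89  89  90  89  89  89 110 143 145 146 146 145 146 146
 147 147  87  84  81  82  70  74  79  86 105 140  80  83  83  83  90 237]
tcp [0.4482 0.0468 0.3339] yaw 0.067 F [ 0.7  0.2 -0.6] t 40.9
364 329 1502.0 [(0.168, 0.6141, 0.1573, 79.5, 42.6, 0.459), (0.012, 0.7387, 0.2172, 120.7, 64.7, 0.459)]
108 300 1359.5 [(0.168, 0.5882, -0.1417, 90.9, 36.5, -0.923), (0.012, 0.6994, -0.2372, 138.1, 55.5, -0.923)]
255 304 4388.0 [(0.168, 0.5899, 0.0272, 133.8, 80.0, 0.034), (0.012, 0.7019, 0.0194, 203.2, 121.5, 0.034)]
244 213 855.0 [(0.168, 0.4777, 0.0112, 35.5, 35.1, -1.504), (0.012, 0.5316, -0.0049, 53.9, 53.3, -1.504)]
496 228 6810.5 [(0.168, 0.4751, 0.2909, 188.6, 103.3, 1.221), (0.012, 0.5276, 0.4201, 286.5, 156.8, 1.221)]
35 155 10719.5 [(0.168, 0.4344, -0.1958, 148.9, 80.7, 0.095), (0.012, 0.4657, -0.3193, 226.2, 122.6, 0.095)]
420 74 1770.0 [(0.168, 0.3331, 0.1668, 41.8, 41.7, 0.222), (0.012, 0.312, 0.2315, 63.5, 63.3, 0.222)]
100 62 3955.5 [(0.168, 0.3431, -0.1233, 61.5, 61.2, -0.815), (0.012, 0.3271, -0.2092, 93.5, 93.0, -0.815)]
544 28 919.0 [(0.168, 0.2826, 0.2743, 57.9, 21.4, 0.811), (0.012, 0.2351, 0.3949, 88.0, 32.5, 0.811)]
```

```bash
python3 - <<'E'
import cv2,numpy as np
for n,(x,y) in dict(scene=(348,222),side=(348,211)).items():
    a=cv2.imread(f'pics/{n}0.png').astype(int);b=cv2.imread(f'pics/fin_{n}.png').astype(int)
    d=abs(a-b).max(2)[y-18:y+18,x-18:x+18];print(n,(d>40).sum())
E
python3 fin.py | grep sleeve; python3 -c "
from workcell import env
print(env.hand_in())"
```

```text
scene 99
side 0
side sleeve (0.3974, -0.3351, 36.0, 28.5, 0.079)
side sleeve (0.467, -0.3286, 37.9, 27.6, 0.101)
side sleeve (0.5348, -0.3201, 38.6, 28.5, 0.103)
scene sleeve (0.5408, -0.3227, 48.3, 40.3, 0.056)
scene sleeve (0.4731, -0.3311, 50.6, 39.1, 0.004)
scene sleeve (0.4048, -0.3368, 51.0, 39.4, 0.043)
the job is handed in; nothing more can be done
None
```

I handed the job in at about 41 s without a verdict being shown: the pump was pressed to its stop and looks back up, all four cartons found are stacked within about 2 mm of the stand's centre, and each soap bar is within about 3 mm of its own outline.

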